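# Take up the corker jaws with the star wheel

## Task

The jaws of the bench corker have worn slack: set them to the steel setting plug standing between them. Take the flat-bladed adjusting spoon from the beech block, feel gently through the slot in the corker's guard and notch the star wheel round, away from the robot, tooth by tooth, until the moving jaw holds the plug firmly; stop as soon as it goes tight, do not force it. Then put the spoon back upright in its own place in the block, fully home, and leave everything else where it is.

Things in the scene. Friction and masses are not known exactly. Their poses are not given: they have to be found in the camera images.
- corker_head: grey cast corker jaw head, bolted down, 92 x 196 x 78 mm; a box-shaped guard at its +y end hides the star wheel. Origin: on the counter under its middle. +y runs along it from the jaws to the guard, +x away from the robot, z up. Head or wheel must never be pressed with the spoon by more than 30 N.
- wheel_centre (a point): centre of the 10-toothed star wheel in the guard, 44 mm up; same axes. It turns about y; tip radius 26, root radius 16.5; teeth 4.5 mm thick, 10 wide, 16 apart at the tips, at an unknown angle. Pushing the top teeth to +x closes the jaw, 4 mm a tooth, 1.5 to 3.5 teeth in all. Friction, about 2.5 N at the teeth, holds it; once the jaw bears, +2.5 N per mm: a steady 5 to 8 N is tight, 10 N too much.
- slot_top (a point): centre of the slot in the guard's flat top, at its upper face (78 mm above the counter), straight above the wheel's axis. Same axes as corker_head: the slot is 34 mm long along x (the way the teeth go) and 12 mm wide along y, in 4 mm thick sheet.
- moving_jaw: brass jaw between the two cheeks, with two lips towards the plug (-y); moves along the corker's y. Origin: middle of its front; the lips stand 5 mm ahead (-y). It is backed by a stiff spring, 30 N/mm. Slack, its lips are 4 to 12 mm from the plug.
- setting_plug: loose steel gauge plug, 24 mm diameter, 72 mm tall with a knob head, standing in the throat between the fixed and the moving jaw. Origin: centre of its foot. Must stay there; must not be squeezed over 25 N.
- tool_block: beech block 60 (x) x 110 (y) x 40 mm, fixed. Origin: centre of its underside. At y = +27 mm a 10 x 13 mm pocket, 32 mm deep, for the spoon; at y = -27 mm a round hole with an awl (round handle), a bystander.
- spoon: adjusting spoon, standing upright in the block, wooden handle up, 0.08 to 0.17 kg. Origin: tip of the blade, z up along the handle, axes as the block's. Blade 5 mm thick (x) x 8 mm wide (y) x 28 mm long; above it a flat shoulder 17 x 25 mm (z = 28 to 32 mm), which rests on the block's top when home (blade tip 12 mm above the counter); then a handle 16 mm (x) x 24 mm (y) up to z = 96 mm.
- awl: round-handled awl standing in the block beside the spoon, 80 mm tall; leave it
- stopper: pewter bottle stopper, 33 x 47 x 38 mm, on the counter; leave it
- foil_cutter: black U-shaped foil cutter, 44 x 50 x 14 mm, on the counter; leave it
- cork_a: mushroom cork, 33 x 48 mm, standing on the counter; leave it

How it is judged:
By the outcome, as a careful person would: the job done as asked, in the order asked, and still so for the second after the job is handed in, with the robot touching nothing.
It also fails if it takes over 72 s, if anything falls off the work surface, if the arm or the gripper's body presses on something with over 40 N, if the wrist force passes 120 N, or if a joint passes its speed limit or range.

## Robot

A 6-joint arm with a two-finger parallel gripper is mounted at the origin on the work surface; the furniture and walls round the work are solid. World frame = base frame: x ahead of the robot, y to its left, z up, the work surface at z = 0. Lengths are in m, angles in rad, forces in N, time in s.
With the tool pointing down it reaches from about 0.275 to 0.725 m from the base axis. Payload 15.9 kg.
Tool frame: the origin (TCP) lies on the centre line of the jaws, within the pads' length; the fingertips stand 25 mm ahead of it and the grasp point (between the pads) lies 6 mm ahead of it; z points along the fingers, y is the direction in which the jaws open and shut (so a half turn about z gives the same grasp; the last joint's range is limited). The gripper opens to 85 mm and grips with 20 to 120 N. Pads are 22 mm wide; open, the fingers measure 114 mm over their backs; the gripper's body (76 mm by 85 mm) begins 54 mm behind the grasp point. The pads swing forward as they close: fully open they stand 13 mm farther back than shut.
Start: joints at [-1.256, 0.213, -0.034, 1.323, 0, 1.571], TCP at [0.155, -0.475, 0.256] pointing down, gripper open.
Joint ranges: [-2.98, 2.98], [-0.74, 1.72], [-1.14, 1.35], [-2.1, 2.04], [-1.57, 1.44], [-3.14, 3.14]. Speed limits (rad/s): [1.89, 1.89, 2.39, 2.57, 3.14, 3.14].

## Interface

Orientations are given as [roll, pitch, yaw] about the fixed x, y, z axes, in that order (R = Rz(yaw) Ry(pitch) Rx(roll)).
In Python, from workcell import read_state, grab_frame, calibration, close_job gives the robot as it stands. The module is installed in compiled form; this text tells all that it offers.
- The arm moves only by the shell command python3 -m pendant 'ROWS' [FORCE]. ROWS is JSON, a list of rows, each an object of numbers: "claw": the opening in per cent of the stroke, from 0 (shut) to 100 (fully open); "tx", "ty", "tz": the shift along the tool's x, y, z in m; "rx", "ry", "rz": the turn, a rotation vector about the tool's x, y, z in rad. A call has 1 to 5 rows; each row is the pose to reach, as a shift and turn from the pose measured when the call began, along the tool's axes at that moment; what a row does not reach only later rows make up. A row lasts 1/12 s, in which the tool goes at most 41.7 mm and 7.16 degrees, less where a joint would pass 70% of its speed; a pose out of reach is approached as far as the arm can. A call with a gripper value outside its range is refused whole. The fingers move at their own pace and stop on an object; FORCE is the grip in N (left out, the last holds). Time passes only in rows, so rows that repeat a pose let the fingers close. It gives the time, the measured TCP pose, the force and the opening at its end, in the units of the state.
- read_state(): the state, without advancing time (a new reading comes with each control period).
- grab_frame(name): name is "side" or "top" or "wrist"; returns (picture, depth): 400x640x3 uint8, red, green, blue; 400x640 float32, m along the optical axis (not along the pixel's ray), 0 where there is no reading.
- calibration(name): a dict with "K" (3x3 intrinsics, pixels), "view" (4x4, takes a point from world to camera coordinates). Camera axes: x right, y down, z forward; pixel columns grow to the right and rows downward; lengths in m; the calibration is good to about 2 mm. A picture is of the moment at which its call begins: read the wrist's pose just before it. calibration takes no time and is no camera call; for the wrist camera it gives the pose at the moment of the call.
- close_job(): hands the job in, once; it reports no verdict.
The state is a dict: "time": time; "qpos": joint angles; "joint_velocities": joint speeds; "joint_efforts": joint torques, N m; "tool_pos": TCP position; "ee_rot": TCP orientation; "force": force on the tool from outside, world axes, zero at the start; "torque": the same for the moment, N m; "width": opening from 0.0 (shut) to 1.0 (fully open).
Only numpy, scipy, OpenCV 4.12 (cv2) and the standard library are available. Lean on these libraries where they do the work, as an engineer would, in place of code of your own. Each camera call takes 0.05 s, during which the arm holds its last target.

## Working session

There is one attempt and no reset: what is moved stays moved. The work goes in short steps, Python scripts to look and compute and a shell command to move; the robot and the scene stay as the last step left them, time stands still between calls to the robot, and variables do not carry over. Pictures are saved under pics/ and viewed, and the job is handed in when it is done.

```bash
mkdir -p pics
cat > h.py <<'E'
import numpy as np,cv2
from workcell import read_state, grab_frame, calibration, close_job
def snap(name,tag):
    c=calibration(name); im,d=grab_frame(name)
    cv2.imwrite(f'pics/{tag}.png',im[:,:,::-1]); np.savez(f'pics/{tag}.npz',im=im,d=d,K=c['K'],V=c['view'])
    return im,d,c
def load(tag):
    z=np.load(f'pics/{tag}.npz'); return z['im'],z['d'],z['K'],z['V']
def world(tag):
    im,d,K,V=load(tag); K=np.array(K)
    v,u=np.mgrid[:400,:640]
    p=np.stack([(u-K[0,2])/K[0,0]*d,(v-K[1,2])/K[1,1]*d,d,np.ones_like(d)],-1)
    w=p@np.linalg.inv(V).T
    w[d==0]=np.nan
    return w[...,:3]
def proj(tag,P):
    im,d,K,V=load(tag); p=V@np.append(P,1); q=K@p[:3]; return q[:2]/q[2]
E
python3 - <<'E'
from h import *
s=read_state(); print(s)
for n in ('side','top','wrist'): snap(n,n+'0')
E
```

```text
{'time': 0.0, 'qpos': array([-1.25600747e+00,  2.13354991e-01, -3.50864800e-02,  1.32349713e+00,
        1.47891083e-05,  1.57078798e+00]), 'joint_velocities': array([ 0.00024412, -0.00212491, -0.00083118,  0.00114023, -0.00116355,
       -0.0002575 ]), 'joint_efforts': array([-5.05407850e-03, -6.86155057e+01,  4.87124491e+01,  1.74519728e-02,
        1.81750206e-04, -1.30069711e-05]), 'tool_pos': array([ 0.15471132, -0.47512052,  0.25580586]), 'ee_rot': array([-3.14045038e+00, -1.47986332e-05,  3.14797188e-01]), 'force': array([ 0.40767763, -0.57440256,  0.50091135]), 'torque': array([ 0.0366851 , -0.02743964,  0.04906927]), 'width': 0.996952601447401}
```

View pics/side0.png

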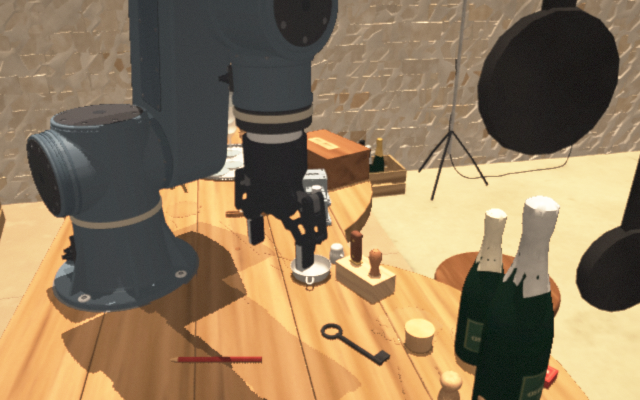

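View pics/top0.png

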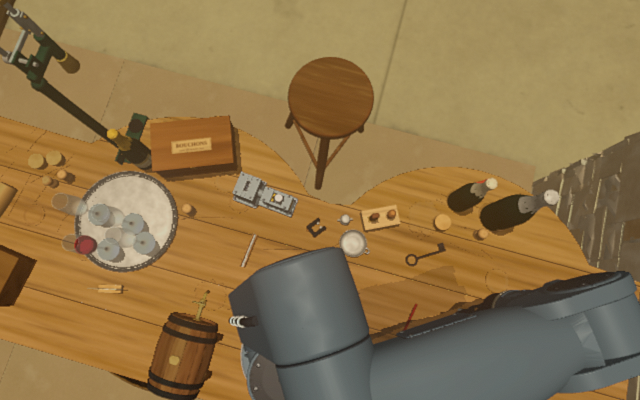

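View pics/wrist0.png

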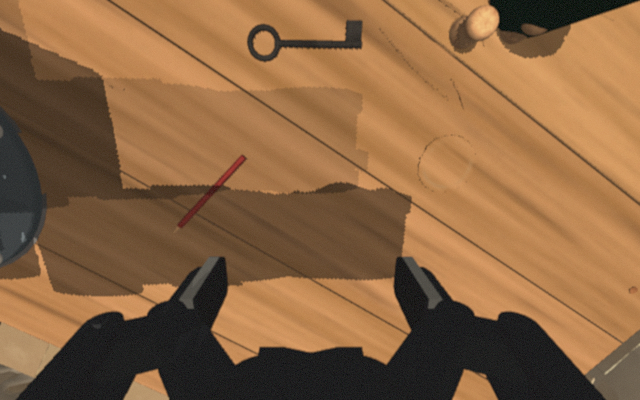

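The top view shows the corker head at about (265,194), the block with two handles at (380,217), the foil cutter at (316,228) and the stopper at (346,219). Next I'll zoom in and get coordinates.

Run:
```python
from h import *
w=world('top0')
np.set_printoptions(precision=4,suppress=True)
for u,v in [(265,194),(380,217),(245,186),(280,200),(374,216),(391,213),(316,228),(346,219),(350,243),(277,197)]: print(u,v,w[v,u])
im=load('top0')[0]
cv2.imwrite('pics/z1.png',cv2.resize(im[160:245,225:415],None,fx=4.2,fy=4.2,interpolation=cv2.INTER_CUBIC)[:,:,::-1])
# plan-view height map of points above 8mm in region
m=(w[...,2]>0.01)&(w[...,2]<0.15)
m[:, :225]=0;m[:,415:]=0;m[:165]=0;m[240:]=0
print(proj('top0',[0.5,0,0]),proj('top0',[0.6,0,0]),proj('top0',[0.5,0.1,0]))
```

```text
265 194 [0.4765 0.0768 0.0628]
380 217 [ 0.4113 -0.2768  0.0426]
245 186 [0.5131 0.1462 0.0111]
280 200 [0.4538 0.0293 0.0848]
374 216 [ 0.4034 -0.2471  0.1103]
391 213 [ 0.4147 -0.2996  0.0978]
316 228 [ 0.3809 -0.0811  0.0025]
346 219 [ 0.4054 -0.1729  0.0348]
350 243 [ 0.3341 -0.1875  0.0054]
277 197 [0.463  0.0385 0.0841]
[290.8239 191.107 ] [291.2381 161.109 ] [259.7095 190.8664]
```

View pics/z1.png

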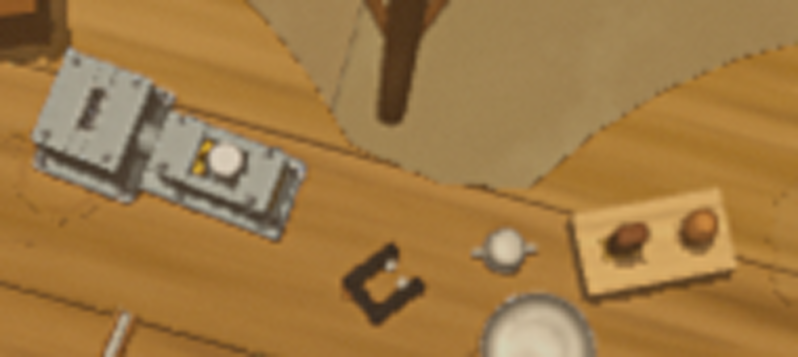

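```bash
cat >> h.py <<'E'
from scipy.spatial.transform import Rotation as R
def tool():
    s=read_state(); return np.array(s['tool_pos']),R.from_euler('xyz',s['ee_rot'])
def delta(pos,yaw,tilt=None):
    p,r=tool(); t=R.from_euler('xyz',[np.pi,0,yaw]) if tilt is None else tilt
    d=r.inv().apply(np.array(pos)-p); rv=(r.inv()*t).as_rotvec()
    print('shift',d.round(4),'rot',rv.round(4),'rows>=',max(np.linalg.norm(d)/.0417,np.degrees(np.linalg.norm(rv))/7.16).round(1))
def st():
    s=read_state(); print('t',round(s['time'],2),'pos',np.array(s['tool_pos']).round(4),'rot',np.array(s['ee_rot']).round(4),'F',np.array(s['force']).round(2),'T',np.array(s['torque']).round(2),'w',round(s['width'],3))
E
python3 - <<'E'
from h import *
c=calibration('wrist'); p,r=tool()
E=np.linalg.inv(c['view']); print(np.array(c['K']))
print(r.inv().apply(E[:3,3]-p), r.inv().as_matrix()@E[:3,:3])
# view pose
delta([0.41,-0.18,0.26],-1.47)
E
```

```text
[[287.87011657   0.         310.31461215]
 [  0.         287.87011657 204.00132687]
 [  0.           0.           1.        ]]
[ 0.07575727 -0.00069401 -0.11767612] [[ 8.15676232e-04 -9.53169448e-01 -3.02435676e-01]
 [ 9.99999562e-01  6.38912971e-04  6.83396730e-04]
 [-4.58162808e-04 -3.02436101e-01  9.53169552e-01]]
shift [ 0.3341 -0.2017 -0.0039] rot [-6.0000e-04  8.0000e-04  1.7848e+00] rows>= 14.3
```

```bash
python3 - <<'E'
from h import *
delta([0.41,-0.225,0.26],-1.47)
E
python3 -m pendant '[{"tx":0.025,"ty":-0.007,"rz":0.12},{"tx":0.05,"ty":-0.014,"rz":0.24},{"tx":0.075,"ty":-0.021,"rz":0.36},{"tx":0.1,"ty":-0.028,"rz":0.48},{"tx":0.125,"ty":-0.035,"rz":0.6}]'
python3 - <<'E'
from h import *
st();delta([0.41,-0.225,0.26],-1.47)
E
```

```text
shift [ 0.3202 -0.1589 -0.0039] rot [-6.0000e-04  8.0000e-04  1.7848e+00] rows>= 14.3
t 0.15 pos [ 0.1547 -0.4752  0.2559] rot [-3.1407 -0.      0.3148] F [ 0.09 -0.54 -0.72] T [ 0.05  0.03 -0.  ] w 0.999
shift [ 0.3202 -0.1589 -0.0039] rot [-6.0000e-04  8.0000e-04  1.7848e+00] rows>= 14.3validation failed for argument at $[0]...
```

```bash
python3 -m pendant '[{"claw":100,"tx":0.025,"ty":-0.007,"tz":0,"rx":0,"ry":0,"rz":0.12},{"claw":100,"tx":0.05,"ty":-0.014,"tz":0,"rx":0,"ry":0,"rz":0.24},{"claw":100,"tx":0.075,"ty":-0.021,"tz":0,"rx":0,"ry":0,"rz":0.36},{"claw":100,"tx":0.1,"ty":-0.028,"tz":0,"rx":0,"ry":0,"rz":0.48},{"claw":100,"tx":0.125,"ty":-0.035,"tz":0,"rx":0,"ry":0,"rz":0.6}]'
python3 - <<'E'
from h import *
st();delta([0.41,-0.225,0.26],-1.47)
E
```

```text
time: 0.57
tool_pos: [0.2635, -0.4023, 0.2558]
ee_rot: [-3.141, 0.001, -0.291]
force: [-0.3, -0.2, 0.0]
width: 1.002
t 0.57 pos [ 0.2635 -0.4023  0.2558] rot [-3.1407e+00  7.0000e-04 -2.9140e-01] F [-0.31 -0.25  0.03] T [-0.01 -0.07 -0.04] w 1.002
shift [ 0.0893 -0.2119 -0.0041] rot [-3.0000e-04  1.2000e-03  1.1786e+00] rows>= 9.4
```

```bash
python3 -m pendant '[{"claw":100,"tx":0.009,"ty":-0.021,"tz":0,"rx":0,"ry":0,"rz":0.12},{"claw":100,"tx":0.018,"ty":-0.042,"tz":0,"rx":0,"ry":0,"rz":0.24},{"claw":100,"tx":0.027,"ty":-0.063,"tz":0,"rx":0,"ry":0,"rz":0.36},{"claw":100,"tx":0.036,"ty":-0.084,"tz":0,"rx":0,"ry":0,"rz":0.48},{"claw":100,"tx":0.045,"ty":-0.106,"tz":0,"rx":0,"ry":0,"rz":0.6}]'
python3 - <<'E'
from h import *
delta([0.41,-0.225,0.26],-1.47)
E
```

```text
time: 0.98
tool_pos: [0.3139, -0.334, 0.2557]
ee_rot: [-3.111, 0.002, -0.836]
force: [0.1, -0.3, 0.5]
width: 0.998
shift [-0.0164 -0.1444  0.0002] rot [-0.0293  0.0117  0.6338] rows>= 5.1
```

```bash
python3 -m pendant '[{"claw":100,"tx":-0.003,"ty":-0.029,"tz":0,"rx":-0.006,"ry":0.002,"rz":0.12},{"claw":100,"tx":-0.006,"ty":-0.058,"tz":0,"rx":-0.012,"ry":0.004,"rz":0.24},{"claw":100,"tx":-0.01,"ty":-0.087,"tz":0,"rx":-0.018,"ry":0.006,"rz":0.36},{"claw":100,"tx":-0.013,"ty":-0.116,"tz":0,"rx":-0.024,"ry":0.008,"rz":0.48},{"claw":100,"tx":-0.016,"ty":-0.144,"tz":0,"rx":-0.029,"ry":0.012,"rz":0.6}]'
python3 - <<'E'
from h import *
st();delta([0.41,-0.225,0.26],-1.47);snap('wrist','w1');st();print(read_state()['qpos'])
E
```

```text
time: 1.4
tool_pos: [0.2229, -0.3572, 0.2581]
ee_rot: [-3.016, 0.015, -1.099]
force: [0.3, -0.3, 0.5]
width: 1.0
t 1.4 pos [ 0.2229 -0.3572  0.2581] rot [-3.0155  0.0148 -1.0988] F [ 0.33 -0.33  0.48] T [-0.1   0.11 -0.04] w 1.0
shift [-0.0327 -0.2251  0.0271] rot [-0.1218  0.038   0.3698] rows>= 5.5
t 1.45 pos [ 0.2203 -0.3571  0.2583] rot [-3.0156  0.0155 -1.104 ] F [ 0.5  -1.05  1.48] T [-0.1   0.   -0.03] w 0.998
[-1.10502717  0.05839324 -0.21543697  1.31261183  0.12600812  3.14056406]
```

View pics/w1.png

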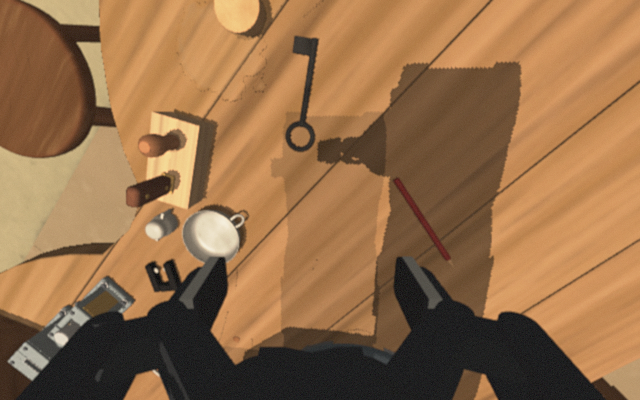

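The wrist hit joint 6's limit, so j6 = j1 + π − yaw. I'll use the other half-turn, yaw about +1.7.

```bash
python3 -m pendant '[{"claw":100,"tx":0,"ty":0,"tz":0,"rx":0,"ry":0,"rz":-0.12},{"claw":100,"tx":0,"ty":0,"tz":0,"rx":-0.03,"ry":0,"rz":-0.24},{"claw":100,"tx":0,"ty":0,"tz":0,"rx":-0.06,"ry":0,"rz":-0.36},{"claw":100,"tx":0,"ty":0,"tz":0,"rx":-0.09,"ry":0.01,"rz":-0.48},{"claw":100,"tx":0,"ty":0,"tz":0,"rx":-0.12,"ry":0.02,"rz":-0.6}]'
python3 - <<'E'
from h import *
st();delta([0.38,-0.31,0.28],1.73);print(read_state()['qpos'])
E
```

```text
time: 1.87
tool_pos: [0.2203, -0.3571, 0.2581]
ee_rot: [3.134, -0.042, -0.501]
force: [-0.5, 0.4, -0.7]
width: 1.001
t 1.87 pos [ 0.2203 -0.3571  0.2581] rot [ 3.1342 -0.0416 -0.501 ] F [-0.5   0.39 -0.66] T [-0.01  0.06  0.02] w 1.001
shift [ 0.1182 -0.1179 -0.0179] rot [ 0.0505 -0.0145 -2.2307] rows>= 17.9
[-1.02805544  0.01255704 -0.25877638  1.25972867  0.01452406  2.61495149]
```

```bash
python3 -m pendant '[{"claw":100,"tx":0.012,"ty":-0.012,"tz":0,"rx":0,"ry":0,"rz":-0.12},{"claw":100,"tx":0.024,"ty":-0.024,"tz":0,"rx":0,"ry":0,"rz":-0.24},{"claw":100,"tx":0.036,"ty":-0.036,"tz":0,"rx":0,"ry":0,"rz":-0.36},{"claw":100,"tx":0.048,"ty":-0.048,"tz":0,"rx":0,"ry":0,"rz":-0.48},{"claw":100,"tx":0.06,"ty":-0.06,"tz":0,"rx":0,"ry":0,"rz":-0.6}]'
python3 - <<'E'
from h import *
st();delta([0.38,-0.31,0.28],1.73);print(read_state()['qpos'])
E
```

```text
time: 2.28
tool_pos: [0.3025, -0.3329, 0.26]
ee_rot: [3.112, -0.03, 0.105]
force: [0.6, -0.2, 0.2]
width: 1.001
t 2.28 pos [ 0.3025 -0.3329  0.26  ] rot [ 3.1119 -0.0298  0.1053] F [ 0.57 -0.24  0.17] T [ 0.01  0.02 -0.  ] w 1.001
shift [ 0.0801 -0.0141 -0.018 ] rot [ 4.7100e-02  1.2000e-03 -1.6249e+00] rows>= 13.0
[-0.83754023  0.07239414 -0.19087131  1.26598268  0.0066578   2.19932688]
```

```bash
python3 -m pendant '[{"claw":100,"tx":0.016,"ty":-0.003,"tz":-0.004,"rx":0.01,"ry":0,"rz":-0.12},{"claw":100,"tx":0.032,"ty":-0.006,"tz":-0.008,"rx":0.02,"ry":0,"rz":-0.24},{"claw":100,"tx":0.048,"ty":-0.009,"tz":-0.012,"rx":0.03,"ry":0,"rz":-0.36},{"claw":100,"tx":0.064,"ty":-0.012,"tz":-0.015,"rx":0.04,"ry":0,"rz":-0.48},{"claw":100,"tx":0.08,"ty":-0.014,"tz":-0.018,"rx":0.04,"ry":0,"rz":-0.6}]'
python3 -m pendant '[{"claw":100,"tx":0,"ty":0,"tz":0,"rx":0,"ry":0,"rz":-0.12},{"claw":100,"tx":0,"ty":0,"tz":0,"rx":0,"ry":0,"rz":-0.24},{"claw":100,"tx":0,"ty":0,"tz":0,"rx":0,"ry":0,"rz":-0.36},{"claw":100,"tx":0,"ty":0,"tz":0,"rx":0,"ry":0,"rz":-0.48},{"claw":100,"tx":0,"ty":0,"tz":0,"rx":0,"ry":0,"rz":-0.6}]'
python3 - <<'E'
from h import *
st();delta([0.38,-0.31,0.28],1.73);print(read_state()['qpos'])
E
```

```text
time: 2.7
tool_pos: [0.3806, -0.3097, 0.2799]
ee_rot: [3.139, -0.019, 0.711]
force: [0.4, -0.7, 0.0]
width: 1.0
time: 3.12
tool_pos: [0.3806, -0.3096, 0.2797]
ee_rot: [3.129, -0.015, 1.318]
force: [-0.3, 1.1, 0.3]
width: 0.999
t 3.12 pos [ 0.3806 -0.3096  0.2797] rot [ 3.1288 -0.0147  1.3175] F [-0.3   1.09  0.34] T [-0.06 -0.05  0.02] w 0.999
shift [-0.0006 -0.0005 -0.0004] rot [ 0.0156 -0.0119 -0.4126] rows>= 3.3
[-0.69394279  0.18611584 -0.00912404  1.37031704  0.01876852  1.13026661]
```

```bash
python3 -m pendant '[{"claw":100,"tx":0,"ty":0,"tz":0,"rx":0,"ry":0,"rz":-0.12},{"claw":100,"tx":0,"ty":0,"tz":0,"rx":0.01,"ry":0,"rz":-0.24},{"claw":100,"tx":0,"ty":0,"tz":0,"rx":0.016,"ry":-0.012,"rz":-0.36},{"claw":100,"tx":0,"ty":0,"tz":0,"rx":0.016,"ry":-0.012,"rz":-0.412},{"claw":100,"tx":0,"ty":0,"tz":0,"rx":0.016,"ry":-0.012,"rz":-0.412}]'
python3 - <<'E'
from h import *
st();snap('wrist','w2')
E
```

```text
time: 3.53
tool_pos: [0.3806, -0.3094, 0.2795]
ee_rot: [-3.141, -0.0, 1.732]
force: [-0.3, -0.5, -0.6]
width: 0.999
t 3.53 pos [ 0.3806 -0.3094  0.2795] rot [-3.1408e+00 -3.0000e-04  1.7325e+00] F [-0.34 -0.48 -0.62] T [0.03 0.03 0.02] w 0.999
```

View pics/w2.png

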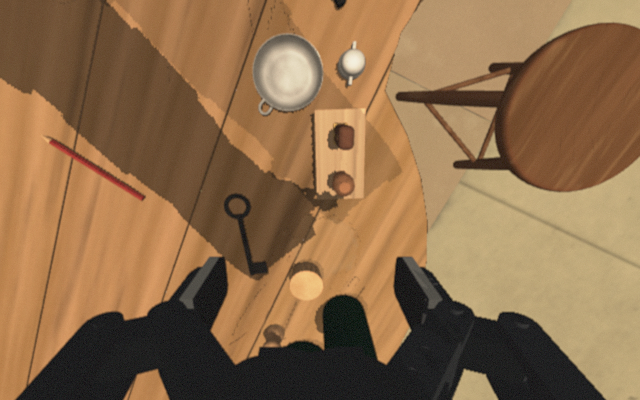

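The block (top face about (315,108)–(365,198)) and spoon handle (344,137) are clear. Next I'll fit them from depth.

```bash
cat >> h.py <<'E'
def rect(tag,box,zlo,zhi):
    w=world(tag); u0,v0,u1,v1=box; s=w[v0:v1,u0:u1].reshape(-1,3); s=s[(s[:,2]>zlo)&(s[:,2]<zhi)]
    (c,sz,a)=cv2.minAreaRect((s[:,:2]*1000).astype(np.float32)); print(len(s),'c',np.round(c,1),'size',np.round(sz,1),'ang',round(a,2),'zmed',np.median(s[:,2]).round(4),'zmax',s[:,2].max().round(4),'mean',s.mean(0).round(4)); return s
E
python3 - <<'E'
from h import *
rect('w2',(300,95,380,210),.034,.046)
rect('w2',(325,115,365,155),.06,.13)
rect('w2',(325,115,365,155),.1,.12)
rect('w2',(325,165,365,205),.06,.13)
im=load('w2')[0]
cv2.imwrite('pics/z2.png',cv2.resize(im[90:215,290:390],None,fx=4.6,fy=4.6,interpolation=cv2.INTER_CUBIC)[:,:,::-1])
E
```

```text
3427 c [ 410.6 -277.7] size [ 60.1 110.1] ang 11.19 zmed 0.0403 zmax 0.0457 mean [ 0.4085 -0.2732  0.0403]
445 c [ 404.7 -251.1] size [15.1 24. ] ang 11.64 zmed 0.107 zmax 0.1101 mean [ 0.4034 -0.2503  0.1026]
369 c [ 404.8 -251.2] size [14.9 23.7] ang 11.06 zmed 0.1073 zmax 0.1101 mean [ 0.4044 -0.2507  0.107 ]
420 c [ 415.  -303.3] size [23.8 23.8] ang 11.87 zmed 0.089 zmax 0.0936 mean [ 0.4143 -0.302   0.0881]
```

View pics/z2.png

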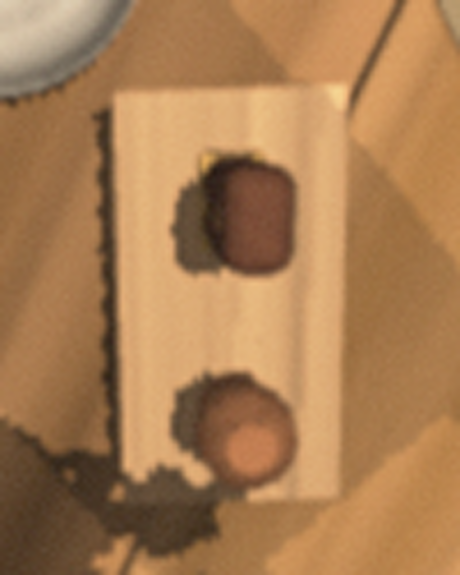

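Run:
```python
from h import *
delta([0.4051,-0.2512,0.15],1.766);delta([0.4051,-0.2512,0.08],1.766)
```

```text
shift [0.0536 0.0334 0.1295] rot [-0.0007 -0.0004 -0.0376] rows>= 3.5
shift [0.0536 0.0335 0.1995] rot [-0.0007 -0.0004 -0.0376] rows>= 5.0
```

```bash
python3 -m pendant '[{"claw":50,"tx":0.018,"ty":0.011,"tz":0.02,"rx":0,"ry":0,"rz":-0.015},{"claw":50,"tx":0.036,"ty":0.022,"tz":0.05,"rx":0,"ry":0,"rz":-0.03},{"claw":50,"tx":0.0536,"ty":0.0335,"tz":0.085,"rx":0,"ry":0,"rz":-0.038},{"claw":50,"tx":0.0536,"ty":0.0335,"tz":0.115,"rx":-0.001,"ry":0,"rz":-0.038},{"claw":50,"tx":0.0536,"ty":0.0335,"tz":0.115,"rx":-0.001,"ry":0,"rz":-0.038}]'
python3 - <<'E'
from h import *
st();delta([0.4051,-0.2512,0.08],1.766);snap('wrist','w3')
E
```

```text
time: 4.0
tool_pos: [0.4029, -0.2489, 0.1597]
ee_rot: [-3.137, -0.005, 1.766]
force: [-1.7, 0.8, -0.7]
width: 0.5
t 4.0 pos [ 0.4029 -0.2489  0.1597] rot [-3.1366 -0.0055  1.7655] F [-1.67  0.77 -0.67] T [-0.02  0.1   0.01] w 0.5
shift [-0.0031  0.0021  0.0797] rot [-0.005  -0.0055 -0.0005] rows>= 1.9
```

View pics/w3.png

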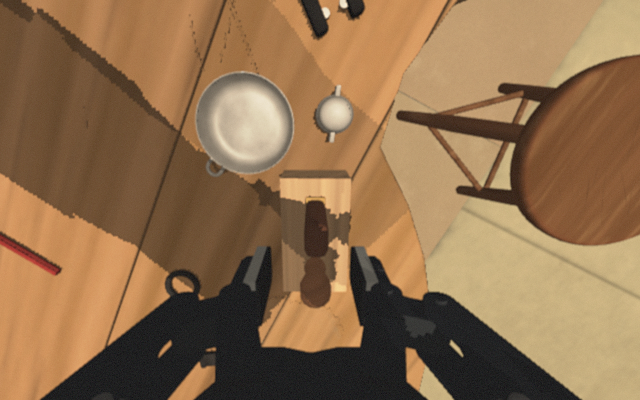

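Run:
```python
from h import *
rect('w3',(275,165,355,300),.034,.046)
rect('w3',(300,190,335,262),.09,.12)
rect('w3',(300,190,335,256),.102,.112)
st();delta([0.4049,-0.2512,0.08],1.766)
```

```text
5624 c [ 410.5 -277.2] size [ 60.1 110.3] ang 11.19 zmed 0.0402 zmax 0.046 mean [ 0.4085 -0.2683  0.0403]
920 c [ 405.1 -250.1] size [16.  23.3] ang 11.24 zmed 0.1069 zmax 0.1099 mean [ 0.4044 -0.2477  0.1052]
750 c [ 405.  -249.7] size [16.  22.1] ang 10.82 zmed 0.1073 zmax 0.1099 mean [ 0.4046 -0.2487  0.1069]
t 4.05 pos [ 0.4038 -0.2501  0.1628] rot [-3.1385 -0.0035  1.7652] F [ 0.05 -0.13  1.28] T [-0.02  0.05 -0.01] w 0.498
shift [-0.0016  0.0011  0.0828] rot [-0.0031 -0.0035 -0.0008] rows>= 2.0
```

```bash
python3 -m pendant '[{"claw":50,"tx":-0.0016,"ty":0.001,"tz":0.03,"rx":-0.003,"ry":-0.0035,"rz":0},{"claw":50,"tx":-0.0016,"ty":0.001,"tz":0.06,"rx":-0.003,"ry":-0.0035,"rz":0},{"claw":50,"tx":-0.0016,"ty":0.001,"tz":0.083,"rx":-0.003,"ry":-0.0035,"rz":0},{"claw":50,"tx":-0.0016,"ty":0.001,"tz":0.083,"rx":-0.003,"ry":-0.0035,"rz":0},{"claw":50,"tx":-0.0016,"ty":0.001,"tz":0.083,"rx":-0.003,"ry":-0.0035,"rz":0}]'
python3 - <<'E'
from h import *
st();delta([0.4051,-0.2511,0.08],1.766)
E
```

```text
time: 4.47
tool_pos: [0.405, -0.252, 0.0813]
ee_rot: [-3.142, 0.0, 1.764]
force: [0.4, -0.7, 0.2]
width: 0.505
t 4.47 pos [ 0.405  -0.252   0.0813] rot [-3.1416e+00  1.0000e-04  1.7635e+00] F [ 0.43 -0.67  0.15] T [-0.02  0.03  0.02] w 0.505
shift [0.0008 0.0002 0.0013] rot [-0.      0.0001 -0.0025] rows>= 0.0
```

```bash
python3 -m pendant '[{"claw":30,"tx":0.0008,"ty":0,"tz":0,"rx":0,"ry":0,"rz":-0.002},{"claw":20,"tx":0.0008,"ty":0,"tz":0,"rx":0,"ry":0,"rz":-0.002},{"claw":5,"tx":0.0008,"ty":0,"tz":0,"rx":0,"ry":0,"rz":-0.002},{"claw":5,"tx":0.0008,"ty":0,"tz":0,"rx":0,"ry":0,"rz":-0.002},{"claw":5,"tx":0.0008,"ty":0,"tz":0,"rx":0,"ry":0,"rz":-0.002}]' 70
python3 - <<'E'
from h import *
st();snap('wrist','w4');st()
E
```

```text
time: 4.88
tool_pos: [0.4061, -0.2522, 0.0836]
ee_rot: [3.139, 0.003, 1.765]
force: [-2.3, 0.1, 15.2]
width: 0.176
t 4.88 pos [ 0.4061 -0.2522  0.0836] rot [3.1390e+00 2.9000e-03 1.7652e+00] F [-2.26  0.06 15.24] T [0.06 0.53 0.02] w 0.176
t 4.93 pos [ 0.4062 -0.2522  0.0836] rot [3.1389e+00 3.0000e-03 1.7651e+00] F [-1.92  0.3  15.3 ] T [ 0.11  0.65 -0.04] w 0.182
```

View pics/w4.png

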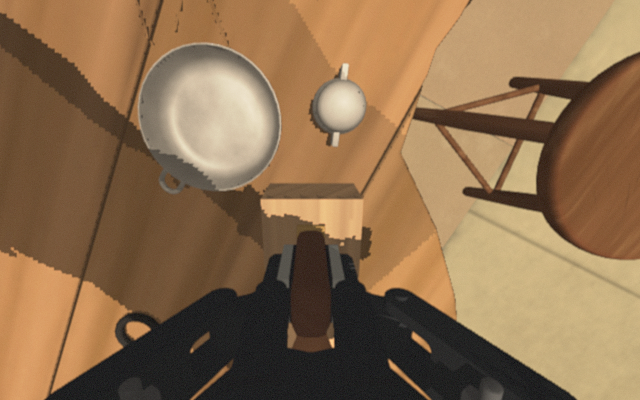

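```bash
python3 -m pendant '[{"claw":5,"tx":0,"ty":0,"tz":-0.01,"rx":0,"ry":0,"rz":0},{"claw":5,"tx":0,"ty":0,"tz":-0.03,"rx":0,"ry":0,"rz":0},{"claw":5,"tx":0,"ty":0,"tz":-0.07,"rx":0,"ry":0,"rz":0},{"claw":5,"tx":0,"ty":0,"tz":-0.11,"rx":0,"ry":0,"rz":0},{"claw":5,"tx":0,"ty":0,"tz":-0.15,"rx":0,"ry":0,"rz":0}]'
python3 - <<'E'
from h import *
st();delta([0.50,0.06,0.26],1.24)
E
```

```text
time: 5.35
tool_pos: [0.4053, -0.2516, 0.2368]
ee_rot: [3.138, 0.004, 1.765]
force: [1.7, -0.7, -0.8]
width: 0.182
t 5.35 pos [ 0.4053 -0.2516  0.2368] rot [3.1382 0.0038 1.765 ] F [ 1.69 -0.69 -0.77] T [-0.09 -0.04  0.04] w 0.182
shift [ 0.2874  0.1531 -0.0238] rot [0.0044 0.0028 0.525 ] rows>= 7.8
```

Run:
```python
from h import *
rect('top0',(230,168,268,212),.07,.09)
rect('top0',(230,168,305,222),.015,.09)
delta([0.463,0.035,0.27],1.24)
```

```text
484 c [497.6 133.3] size [66.  72.4] ang 70.15 zmed 0.0785 zmax 0.0883 mean [0.4968 0.1329 0.0784]
1254 c [483.2 101.8] size [237.   91.2] ang 64.63 zmed 0.0653 zmax 0.0883 mean [0.4782 0.0898 0.0633]
shift [ 0.27    0.112  -0.0339] rot [0.0044 0.0028 0.525 ] rows>= 7.1
```

```bash
python3 -m pendant '[{"claw":5,"tx":0.035,"ty":0.015,"tz":-0.006,"rx":0,"ry":0,"rz":0.075},{"claw":5,"tx":0.07,"ty":0.03,"tz":-0.012,"rx":0,"ry":0,"rz":0.15},{"claw":5,"tx":0.105,"ty":0.045,"tz":-0.018,"rx":0.002,"ry":0.001,"rz":0.22},{"claw":5,"tx":0.14,"ty":0.06,"tz":-0.025,"rx":0.003,"ry":0.002,"rz":0.29},{"claw":5,"tx":0.175,"ty":0.075,"tz":-0.034,"rx":0.004,"ry":0.003,"rz":0.36}]'
python3 - <<'E'
from h import *
st();delta([0.474,0.067,0.27],1.2245)
E
```

```text
time: 5.77
tool_pos: [0.4449, -0.0637, 0.272]
ee_rot: [3.14, 0.0, 1.401]
force: [0.4, -0.5, -0.4]
width: 0.181
t 5.77 pos [ 0.4449 -0.0637  0.272 ] rot [3.1399e+00 1.0000e-04 1.4008e+00] F [ 0.35 -0.48 -0.36] T [-0.06 -0.06 -0.04] w 0.181
shift [0.1337 0.0065 0.002 ] rot [ 1.700e-03 -1.000e-04  1.763e-01] rows>= 3.2
```

```bash
python3 -m pendant '[{"claw":5,"tx":0.035,"ty":0.002,"tz":0,"rx":0,"ry":0,"rz":0.05},{"claw":5,"tx":0.07,"ty":0.004,"tz":0,"rx":0,"ry":0,"rz":0.1},{"claw":5,"tx":0.105,"ty":0.006,"tz":0.002,"rx":0.002,"ry":0,"rz":0.15},{"claw":5,"tx":0.134,"ty":0.0065,"tz":0.002,"rx":0.002,"ry":0,"rz":0.176},{"claw":5,"tx":0.134,"ty":0.0065,"tz":0.002,"rx":0.002,"ry":0,"rz":0.176}]'
python3 - <<'E'
from h import *
st();snap('wrist','w5');st();snap('side','s5')
E
```

```text
time: 6.18
tool_pos: [0.4747, 0.0714, 0.2711]
ee_rot: [3.141, -0.002, 1.226]
force: [1.4, -0.7, -2.5]
width: 0.18
t 6.18 pos [0.4747 0.0714 0.2711] rot [ 3.1409e+00 -1.9000e-03  1.2265e+00] F [ 1.37 -0.74 -2.53] T [ 0.02  0.02 -0.01] w 0.18
t 6.23 pos [0.4743 0.0695 0.2711] rot [ 3.1407e+00 -9.0000e-04  1.2278e+00] F [-0.2  -0.54 -1.07] T [-0.07 -0.02 -0.02] w 0.18
```

View pics/w5.png

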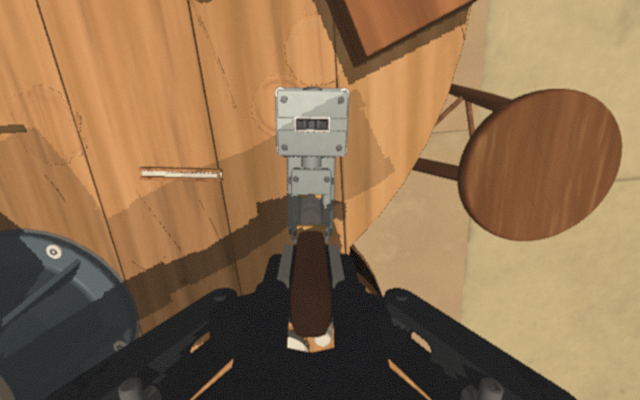

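View pics/s5.png

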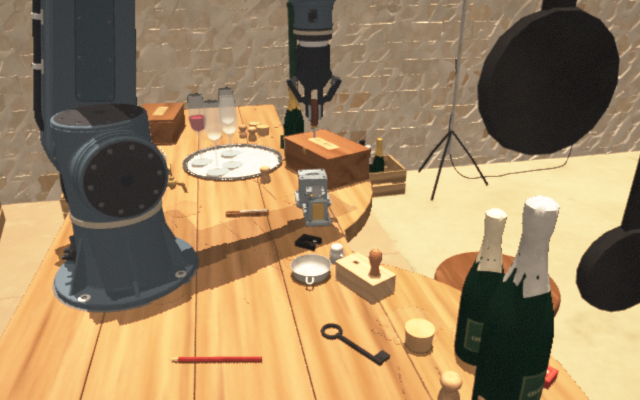

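Run:
```python
from h import *
im,d,K,V=load('w5')
cv2.imwrite('pics/z5.png',cv2.resize(im[80:165,265:360],None,fx=8,fy=7,interpolation=cv2.INTER_CUBIC)[:,:,::-1])
rect('w5',(268,82,355,162),.072,.085)
w=world('w5')
np.set_printoptions(precision=1,suppress=True,linewidth=200)
print((w[114:135,293:332,2]*1000).round(0).astype(int))
```

```text
4124 c [496.8 133. ] size [66.1 72. ] ang 69.68 zmed 0.0782 zmax 0.0824 mean [0.4974 0.1342 0.0783]
[[                  77                   79                   78                   78                   79                   79                   77                   78                   77
                    79                   78                   79                   78                   79                   79                   76                   78                   78
                    78                   78                   78                   80                   77                   79                   79                   79                   79
                    78                   80                   77                   78                   78                   77                   78                   79                   79
                    80                   79                   78]
 [                  79                   77                   77                   78                   78 -9223372036854775808                   79                   78 
[... 15790 characters left out ...]

                    78                   78                   79                   78                   78                   79                   78                   78                   78
                    78                   78                   79                   78                   79                   78                   79                   78                   78
                    78                   78                   78                   78                   78                   78                   79                   79                   79
                    78                   78                   78]]<stdin>:7: RuntimeWarning: invalid value encountered in cast
```

View pics/z5.png

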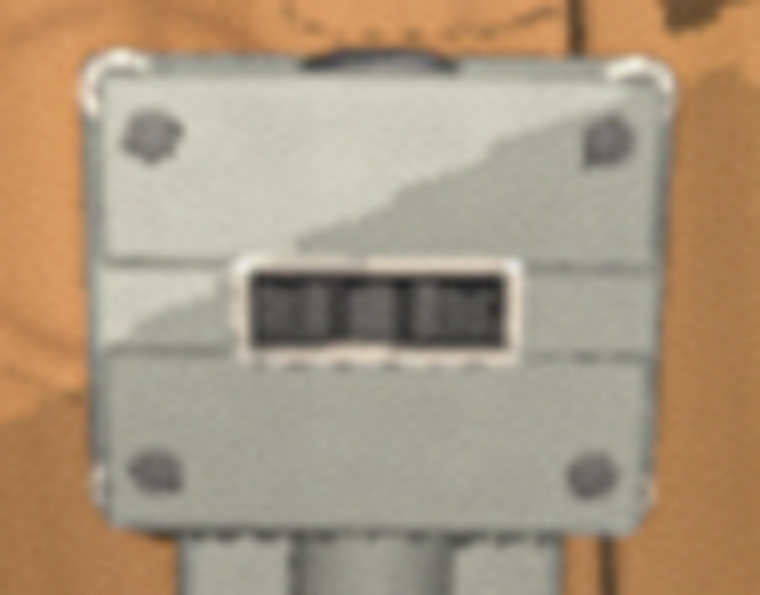

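Run:
```python
from h import *
np.set_printoptions(precision=1,suppress=True,linewidth=160)
w=world('w5')
yaw=np.radians(69.68-90); 
# slot = hole points: use border at z=.078: pixels in 290..335 x 112..135 whose z<.073; take ray∩plane z=.078
im,d,K,V=load('w5'); C=np.linalg.inv(V)[:3,3]
m=np.zeros(d.shape,bool); m[116:134,290:335]=w[116:134,290:335,2]<.0735
P=w[m]; s=(.0782-C[2])/(P[:,2]-C[2]); Q=C+s[:,None]*(P-C)
r=cv2.minAreaRect((Q[:,:2]*1000).astype(np.float32)); print(r,Q.mean(0))
S=np.array(r[0])/1000
ex=np.array([np.cos(yaw),np.sin(yaw)]);ey=np.array([-ex[1],ex[0]])
print('yaw',yaw)
rows=slice(121,128)
for u in range(295,330):
    p=w[rows,u]; q=p[:,:2]-S
    print(u,np.round([1000*np.nanmean(q@ex),1000*np.nanmean(q@ey),1000*np.nanmedian(p[:,2])],1))
```

```text
((496.94757080078125, 132.93374633789062), (11.046070098876953, 33.333499908447266), 70.31576538085938) [0.5 0.1 0.1]
yaw -0.3546509040052476
295 [-17.6   0.4  78.8]
296 [-17.5  -0.3  59.1]
297 [-16.5  -0.4  57.6]
298 [-15.3  -0.4  57.3]
299 [-14.2  -0.4  57.1]
300 [-13.2  -0.4  55.6]
301 [-12.1  -0.4  55.3]
302 [-10.9  -0.4  56.3]
303 [-9.5  0.1 68.9]
304 [-8.4  0.1 69. ]
305 [-7.4  0.1 68.5]
306 [-6.3  0.1 68.2]
307 [-5.3  0.  65. ]
308 [-4.2 -0.1 62. ]
309 [-3.1 -0.1 60.4]
310 [-2.  -0.1 60. ]
311 [-0.9 -0.1 61.2]
312 [ 0.2 -0.1 60.2]
313 [ 1.3 -0.1 60.7]
314 [ 2.4 -0.1 60.6]
315 [ 3.4  0.1 65.2]
316 [ 4.4  0.2 67.4]
317 [ 5.5  0.3 69.3]
318 [ 6.5  0.3 69.3]
319 [ 7.6  0.3 68.8]
320 [ 8.7  0.3 68.3]
321 [10.2 -0.1 56.7]
322 [11.4 -0.1 56.4]
323 [12.4 -0.1 56.6]
324 [13.5 -0.  57.8]
325 [14.5  0.  59.4]
326 [15.6  0.  59.1]
327 [16.7 -0.4 60.9]
328 [17.1  0.5 75.2]
329 [17.7  0.7 78.7]
```

Run:
```python
from h import *
np.set_printoptions(precision=2,suppress=True,linewidth=160)
s=read_state()
for tag,p,rpy in (('w5',[0.4747,0.0714,0.2711],[3.1409,-.0019,1.2265]),):
    w=world(tag); r=R.from_euler('xyz',rpy)
    q=r.inv().apply((w[225:352,285:340].reshape(-1,3)-np.array(p)))*1000
    q=q[~np.isnan(q[:,0])]
    t=q[(abs(q[:,0])<20)&(abs(q[:,1])<9.5)&(q[:,2]<0)&(q[:,2]>-60)]
    print(len(t),np.percentile(t,[1,5,50,95,99],axis=0))
    f=t[(t[:,2]<np.percentile(t[:,2],60))]
    print(cv2.minAreaRect(f[:,:2].astype(np.float32)),f.mean(0))
    t2=f; 
im=load('w5')[0]
cv2.imwrite('pics/z5b.png',cv2.resize(im[210:360,250:370],None,fx=4,fy=4,interpolation=cv2.INTER_CUBIC)[:,:,::-1])
```

```text
3559 [[ -9.13  -9.25 -49.3 ]
 [ -6.95  -8.23 -42.29]
 [  8.79   0.12 -22.66]
 [ 12.84   8.15  -4.09]
 [ 14.91   9.06  -0.78]]
((3.1394662857055664, -0.23458576202392578), (29.011829376220703, 18.70606803894043), 2.0900261402130127) [  3.58  -0.17 -26.16]
```

View pics/z5b.png

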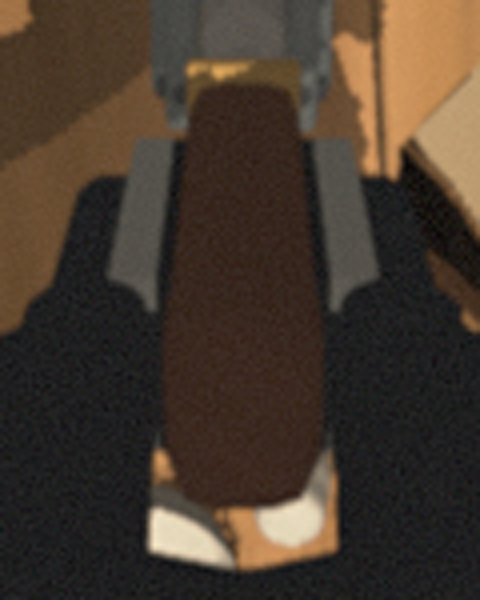

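Run:
```python
from h import *
np.set_printoptions(precision=2,suppress=True,linewidth=160)
p=[0.4747,0.0714,0.2711];rpy=[3.1409,-.0019,1.2265]
w=world('w5'); r=R.from_euler('xyz',rpy)
q=r.inv().apply((w[215:352,285:340].reshape(-1,3)-np.array(p)))*1000
q=q[~np.isnan(q[:,0])]
for z0 in range(-30,48,6):
    t=q[(abs(q[:,1])<6)&(q[:,2]>=z0)&(q[:,2]<z0+6)&(abs(q[:,0])<25)]
    if len(t)>5: print(z0+3,len(t),'x',np.percentile(t[:,0],[10,50,90]))
t=q[(q[:,2]<-22)&(q[:,2]>-30)&(abs(q[:,1])<10)&(abs(q[:,0])<20)]
print(np.percentile(t,[2,50,98],axis=0))
```

```text
-27 637 x [-5.39  1.95  8.07]
-21 942 x [-6.1   8.06 12.17]
-15 224 x [11.37 12.43 12.96]
-9 208 x [11.21 12.45 12.97]
-3 172 x [11.26 12.43 12.97]
3 149 x [11.13 12.37 12.95]
9 143 x [11.02 12.34 12.9 ]
15 118 x [11.36 12.4  12.83]
21 108 x [11.2  12.46 12.86]
27 96 x [11.28 12.43 12.83]
33 67 x [11.54 12.47 12.87]
39 131 x [10.45 12.2  13.21]
45 9 x [12.82 13.04 13.07]
[[ -8.87  -8.04 -26.55]
 [  2.56  -1.04 -23.84]
 [ 11.68   8.51 -22.11]]
```

```bash
cat >> h.py <<'E'
YAW=-.350;S=np.array([.4969,.1329]);PSI=YAW+np.pi/2
EX=np.array([np.cos(YAW),np.sin(YAW)]);EY=np.array([-EX[1],EX[0]])
OFF=np.array([.0006,0,.0716])  # blade tip in tool frame
def blade():
    p,r=tool(); b=p+r.apply(OFF); q=b[:2]-S; s=read_state(); f=np.array(s['force'])
    print('t',round(s['time'],2),'blade corker mm',(1000*q@EX).round(2),(1000*q@EY).round(2),'tipz',(1000*b[2]).round(2),'rot',np.array(s['ee_rot']).round(4),'Fx,Fy,Fz',(f[:2]@EX).round(2),(f[:2]@EY).round(2),f[2].round(2),'w',round(s['width'],3))
def to(bx,by,tz):
    t=R.from_euler('xyz',[np.pi,0,PSI]); b=np.append(S+bx/1000*EX+by/1000*EY,tz/1000)
    delta(b-t.apply(OFF),PSI)
E
python3 - <<'E'
from h import *
blade();to(-.8,0,95)
E
```

```text
t 6.28 blade corker mm 0.91 -67.99 tipz 199.43 rot [ 3.1407e+00 -5.0000e-04  1.2271e+00] Fx,Fy,Fz 0.67 -0.19 -0.45 w 0.177
shift [ 0.068  -0.0013  0.1045] rot [ 0.0009 -0.0005  0.0063] rows>= 3.0
```

```bash
python3 -m pendant '[{"claw":5,"tx":0.034,"ty":-0.0006,"tz":0.02,"rx":0,"ry":0,"rz":0.003},{"claw":5,"tx":0.068,"ty":-0.0013,"tz":0.045,"rx":0.001,"ry":0,"rz":0.006},{"claw":5,"tx":0.068,"ty":-0.0013,"tz":0.08,"rx":0.001,"ry":0,"rz":0.006},{"claw":5,"tx":0.068,"ty":-0.0013,"tz":0.1,"rx":0.001,"ry":0,"rz":0.006},{"claw":5,"tx":0.068,"ty":-0.0013,"tz":0.1,"rx":0.001,"ry":0,"rz":0.006}]'
python3 - <<'E'
from h import *
blade();snap('wrist','w6');blade();to(-.8,0,66)
E
```

```text
time: 6.7
tool_pos: [0.494, 0.1314, 0.1679]
ee_rot: [-3.137, 0.003, 1.221]
force: [-0.7, -0.4, -0.4]
width: 0.18
t 6.7 blade corker mm -2.57 -2.01 tipz 96.27 rot [-3.1371e+00  2.9000e-03  1.2210e+00] Fx,Fy,Fz -0.55 -0.62 -0.36 w 0.18
t 6.75 blade corker mm -1.53 -1.51 tipz 98.83 rot [-3.1392e+00  1.3000e-03  1.2204e+00] Fx,Fy,Fz -0.34 0.34 0.0 w 0.178
shift [0.0015 0.0006 0.0328] rot [-0.0024  0.0013 -0.0004] rows>= 0.8
```

View pics/w6.png

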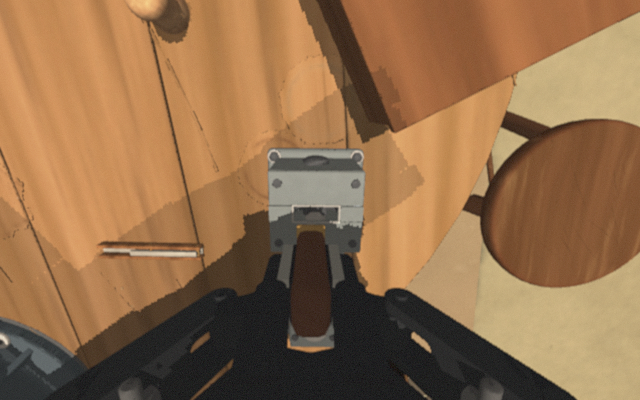

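```bash
python3 - <<'E'
from h import *
s=rect('w6',(262,145,370,255),.072,.0835)
q=(s[:,:2]-S)*1000; print(np.percentile(q@EX,[.5,99.5]),np.percentile(q@EY,[.5,99.5]))
s=rect('w5',(268,82,355,162),.072,.085)
q=(s[:,:2]-S)*1000; print(np.percentile(q@EX,[.5,99.5]),np.percentile(q@EY,[.5,99.5]))
E
python3 -m pendant '[{"claw":5,"tx":0.0015,"ty":0.0006,"tz":0.005,"rx":-0.002,"ry":0.001,"rz":0},{"claw":5,"tx":0.0015,"ty":0.0006,"tz":0.01,"rx":-0.002,"ry":0.001,"rz":0},{"claw":5,"tx":0.0015,"ty":0.0006,"tz":0.014,"rx":-0.002,"ry":0.001,"rz":0},{"claw":5,"tx":0.0015,"ty":0.0006,"tz":0.016,"rx":-0.002,"ry":0.001,"rz":0},{"claw":5,"tx":0.0015,"ty":0.0006,"tz":0.016,"rx":-0.002,"ry":0.001,"rz":0}]'
python3 - <<'E'
from h import *
blade();to(-.8,0,66)
E
```

```text
6087 c [497.  133.6] size [66.  72.3] ang 69.71 zmed 0.0782 zmax 0.0817 mean [0.4998 0.1393 0.0782]
[-35.70329913  35.40637058] [-31.10029752  33.49139041]
4124 c [496.8 133. ] size [66.1 72. ] ang 69.68 zmed 0.0782 zmax 0.0824 mean [0.4974 0.1342 0.0783]
[-35.75229805  35.41224187] [-32.4896262   32.73760347]
time: 7.17
tool_pos: [0.496, 0.1325, 0.1545]
ee_rot: [-3.141, 0.0, 1.22]
force: [-0.4, 0.2, 0.3]
width: 0.18
t 7.17 blade corker mm -0.71 -0.12 tipz 82.88 rot [-3.1414e+00  2.0000e-04  1.2201e+00] Fx,Fy,Fz -0.42 0.06 0.31 w 0.18
shift [ 0.0001 -0.0001  0.0169] rot [-0.0002  0.0002 -0.0007] rows>= 0.4
```

```bash
python3 -m pendant '[{"claw":5,"tx":0.0003,"ty":0,"tz":0.004,"rx":0,"ry":0,"rz":0},{"claw":5,"tx":0.0003,"ty":0,"tz":0.008,"rx":0,"ry":0,"rz":0},{"claw":5,"tx":0.0003,"ty":0,"tz":0.012,"rx":0,"ry":0,"rz":0},{"claw":5,"tx":0.0003,"ty":0,"tz":0.016,"rx":0,"ry":0,"rz":0},{"claw":5,"tx":0.0003,"ty":0,"tz":0.018,"rx":0,"ry":0,"rz":0}]'
python3 - <<'E'
from h import *
blade();to(-.8,0.2,63.5)
E
```

```text
time: 7.58
tool_pos: [0.4958, 0.1327, 0.1358]
ee_rot: [-3.141, 0.001, 1.22]
force: [-0.3, -0.1, -0.6]
width: 0.18
t 7.58 blade corker mm -1.0 0.01 tipz 64.17 rot [-3.1408e+00  6.0000e-04  1.2202e+00] Fx,Fy,Fz -0.24 -0.19 -0.55 w 0.18
shift [0.0001 0.0001 0.0007] rot [-0.0008  0.0006 -0.0006] rows>= 0.0
```

```bash
python3 -m pendant '[{"claw":5,"tx":0.0002,"ty":0.002,"tz":0.0007,"rx":0,"ry":0,"rz":0},{"claw":5,"tx":0.0002,"ty":0.004,"tz":0.0007,"rx":0,"ry":0,"rz":0},{"claw":5,"tx":0.0002,"ty":0.006,"tz":0.0007,"rx":0,"ry":0,"rz":0},{"claw":5,"tx":0.0002,"ty":0.008,"tz":0.0007,"rx":0,"ry":0,"rz":0},{"claw":5,"tx":0.0002,"ty":0.009,"tz":0.0007,"rx":0,"ry":0,"rz":0}]'
python3 - <<'E'
from h import *
blade();to(0,0.2,80)
E
```

```text
time: 8.0
tool_pos: [0.5045, 0.1297, 0.1351]
ee_rot: [-3.141, 0.001, 1.22]
force: [-2.8, 0.9, -0.4]
width: 0.176
t 8.0 blade corker mm 8.18 0.22 tipz 63.5 rot [-3.1406e+00  6.0000e-04  1.2201e+00] Fx,Fy,Fz -2.89 -0.13 -0.35 w 0.176
shift [-0.0001 -0.0083 -0.0165] rot [-0.001   0.0006 -0.0007] rows>= 0.4
```

```bash
python3 -m pendant '[{"claw":5,"tx":0,"ty":-0.002,"tz":0,"rx":0,"ry":0,"rz":0},{"claw":5,"tx":0,"ty":-0.0025,"tz":-0.004,"rx":0,"ry":0,"rz":0},{"claw":5,"tx":0,"ty":-0.0025,"tz":-0.008,"rx":0,"ry":0,"rz":0},{"claw":5,"tx":0,"ty":-0.0025,"tz":-0.0115,"rx":0,"ry":0,"rz":0},{"claw":5,"tx":0,"ty":-0.0025,"tz":-0.0115,"rx":0,"ry":0,"rz":0}]'
python3 - <<'E'
from h import *
blade();to(-8.2,0.2,75)
E
```

```text
time: 8.42
tool_pos: [0.5028, 0.1307, 0.1477]
ee_rot: [3.141, -0.0, 1.22]
force: [-0.5, 0.0, -1.3]
width: 0.179
t 8.42 blade corker mm 6.26 0.61 tipz 76.11 rot [ 3.1412e+00 -3.0000e-04  1.2201e+00] Fx,Fy,Fz -0.47 -0.13 -1.32 w 0.179
shift [-0.0004 -0.0144  0.0011] rot [ 0.0004 -0.0003 -0.0007] rows>= 0.3
```

```bash
python3 -m pendant '[{"claw":5,"tx":-0.0004,"ty":-0.004,"tz":0,"rx":0,"ry":0,"rz":0},{"claw":5,"tx":-0.0004,"ty":-0.008,"tz":0,"rx":0,"ry":0,"rz":0},{"claw":5,"tx":-0.0004,"ty":-0.012,"tz":0,"rx":0,"ry":0,"rz":0},{"claw":5,"tx":-0.0004,"ty":-0.0144,"tz":0,"rx":0,"ry":0,"rz":0},{"claw":5,"tx":-0.0004,"ty":-0.0144,"tz":0,"rx":0,"ry":0,"rz":0}]'
python3 - <<'E'
from h import *
blade();to(-8.2,0.2,63.5)
E
```

```text
time: 8.83
tool_pos: [0.4884, 0.1355, 0.1477]
ee_rot: [3.142, -0.0, 1.221]
force: [0.5, 0.8, -0.1]
width: 0.177
t 8.83 blade corker mm -8.84 0.18 tipz 76.05 rot [ 3.1415e+00 -2.0000e-04  1.2205e+00] Fx,Fy,Fz 0.14 0.94 -0.07 w 0.177
shift [0.     0.0006 0.0126] rot [ 0.0001 -0.0002 -0.0003] rows>= 0.3
```

```bash
python3 -m pendant '[{"claw":5,"tx":0,"ty":0.0004,"tz":0.003,"rx":0,"ry":0,"rz":0},{"claw":5,"tx":0,"ty":0.0004,"tz":0.006,"rx":0,"ry":0,"rz":0},{"claw":5,"tx":0,"ty":0.0004,"tz":0.009,"rx":0,"ry":0,"rz":0},{"claw":5,"tx":0,"ty":0.0004,"tz":0.0122,"rx":0,"ry":0,"rz":0},{"claw":5,"tx":0,"ty":0.0004,"tz":0.0125,"rx":0,"ry":0,"rz":0}]'
python3 - <<'E'
from h import *
blade()
E
```

```text
time: 9.25
tool_pos: [0.4885, 0.1352, 0.1343]
ee_rot: [-3.141, 0.0, 1.22]
force: [0.2, 0.6, 0.0]
width: 0.183
t 9.25 blade corker mm -8.73 -0.11 tipz 62.73 rot [-3.1409e+00  5.0000e-04  1.2205e+00] Fx,Fy,Fz -0.01 0.65 0.02 w 0.183
```

```bash
python3 -m pendant '[{"claw":5,"tx":0.0002,"ty":0.0025,"tz":0,"rx":0,"ry":0,"rz":0},{"claw":5,"tx":0.0002,"ty":0.005,"tz":-0.0005,"rx":0,"ry":0,"rz":0},{"claw":5,"tx":0.0002,"ty":0.0075,"tz":-0.0005,"rx":0,"ry":0,"rz":0},{"claw":5,"tx":0.0002,"ty":0.0095,"tz":-0.0005,"rx":0,"ry":0,"rz":0},{"claw":5,"tx":0.0002,"ty":0.0105,"tz":-0.0005,"rx":0,"ry":0,"rz":0}]'
python3 - <<'E'
from h import *
blade()
E
python3 -m pendant '[{"claw":5,"tx":0.0002,"ty":0.001,"tz":0,"rx":0,"ry":0,"rz":0},{"claw":5,"tx":0.0002,"ty":0.002,"tz":0,"rx":0,"ry":0,"rz":0},{"claw":5,"tx":0.0002,"ty":0.003,"tz":0,"rx":0,"ry":0,"rz":0},{"claw":5,"tx":0.0002,"ty":0.004,"tz":0,"rx":0,"ry":0,"rz":0}]'
python3 - <<'E'
from h import *
blade()
E
```

```text
time: 9.67
tool_pos: [0.4986, 0.1317, 0.1348]
ee_rot: [-3.141, 0.001, 1.22]
force: [-3.2, 0.5, -0.8]
width: 0.175
t 9.67 blade corker mm 1.93 0.02 tipz 63.16 rot [-3.1405e+00  5.0000e-04  1.2203e+00] Fx,Fy,Fz -3.22 -0.6 -0.82 w 0.175
time: 10.0
tool_pos: [0.5025, 0.1305, 0.1348]
ee_rot: [-3.14, 0.0, 1.22]
force: [-2.5, 1.2, -0.5]
width: 0.179
t 10.0 blade corker mm 5.99 0.27 tipz 63.16 rot [-3.1405e+00  5.0000e-04  1.2204e+00] Fx,Fy,Fz -2.78 0.27 -0.49 w 0.179
```

```bash
python3 -m pendant '[{"claw":5,"tx":0,"ty":0.0007,"tz":0,"rx":0,"ry":0,"rz":0},{"claw":5,"tx":0,"ty":0.0014,"tz":0,"rx":0,"ry":0,"rz":0},{"claw":5,"tx":0,"ty":0.0021,"tz":0,"rx":0,"ry":0,"rz":0}]'
python3 - <<'E'
from h import *
blade()
E
python3 -m pendant '[{"claw":5,"tx":0,"ty":-0.002,"tz":0,"rx":0,"ry":0,"rz":0},{"claw":5,"tx":0,"ty":-0.0025,"tz":-0.004,"rx":0,"ry":0,"rz":0},{"claw":5,"tx":0,"ty":-0.0025,"tz":-0.008,"rx":0,"ry":0,"rz":0},{"claw":5,"tx":0,"ty":-0.0025,"tz":-0.0115,"rx":0,"ry":0,"rz":0},{"claw":5,"tx":0,"ty":-0.0025,"tz":-0.0115,"rx":0,"ry":0,"rz":0}]'
python3 - <<'E'
from h import *
blade();to(-8.2,0.2,75)
E
```

```text
time: 10.25
tool_pos: [0.5046, 0.1298, 0.1348]
ee_rot: [-3.141, 0.0, 1.22]
force: [-2.0, 0.5, -1.2]
width: 0.177
t 10.25 blade corker mm 8.2 0.32 tipz 63.24 rot [-3.1407e+00  4.0000e-04  1.2204e+00] Fx,Fy,Fz -2.09 -0.21 -1.21 w 0.177
time: 10.67
tool_pos: [0.5028, 0.1308, 0.1474]
ee_rot: [3.141, -0.0, 1.22]
force: [0.7, 0.8, -1.3]
width: 0.181
t 10.67 blade corker mm 6.33 0.68 tipz 75.82 rot [ 3.1412e+00 -5.0000e-04  1.2204e+00] Fx,Fy,Fz 0.43 0.99 -1.27 w 0.181
shift [-0.0005 -0.0145  0.0008] rot [ 0.0004 -0.0005 -0.0004] rows>= 0.3
```

Still only friction (about 2.5 N). Next stroke.

```bash
python3 -m pendant '[{"claw":5,"tx":-0.0004,"ty":-0.004,"tz":0,"rx":0,"ry":0,"rz":0},{"claw":5,"tx":-0.0004,"ty":-0.008,"tz":0,"rx":0,"ry":0,"rz":0},{"claw":5,"tx":-0.0004,"ty":-0.012,"tz":0,"rx":0,"ry":0,"rz":0},{"claw":5,"tx":-0.0004,"ty":-0.0144,"tz":0,"rx":0,"ry":0,"rz":0},{"claw":5,"tx":-0.0004,"ty":-0.0144,"tz":0,"rx":0,"ry":0,"rz":0}]'
python3 -m pendant '[{"claw":5,"tx":0,"ty":0.0004,"tz":0.003,"rx":0,"ry":0,"rz":0},{"claw":5,"tx":0,"ty":0.0004,"tz":0.006,"rx":0,"ry":0,"rz":0},{"claw":5,"tx":0,"ty":0.0004,"tz":0.009,"rx":0,"ry":0,"rz":0},{"claw":5,"tx":0,"ty":0.0004,"tz":0.0118,"rx":0,"ry":0,"rz":0},{"claw":5,"tx":0,"ty":0.0004,"tz":0.012,"rx":0,"ry":0,"rz":0}]'
python3 - <<'E'
from h import *
blade()
E
```

```text
time: 11.08
tool_pos: [0.4885, 0.1356, 0.1474]
ee_rot: [3.141, -0.0, 1.221]
force: [0.4, -0.0, -0.9]
width: 0.177
time: 11.5
tool_pos: [0.4886, 0.1353, 0.1346]
ee_rot: [-3.141, 0.0, 1.221]
force: [0.3, -0.6, -0.7]
width: 0.181
t 11.5 blade corker mm -8.63 -0.02 tipz 63.01 rot [-3.1410e+00  2.0000e-04  1.2206e+00] Fx,Fy,Fz 0.49 -0.41 -0.67 w 0.181
```

```bash
python3 -m pendant '[{"claw":5,"tx":0.0002,"ty":0.001,"tz":0,"rx":0,"ry":0,"rz":0},{"claw":5,"tx":0.0002,"ty":0.002,"tz":0,"rx":0,"ry":0,"rz":0},{"claw":5,"tx":0.0002,"ty":0.003,"tz":0,"rx":0,"ry":0,"rz":0},{"claw":5,"tx":0.0002,"ty":0.0035,"tz":0,"rx":0,"ry":0,"rz":0}]'
python3 - <<'E'
from h import *
blade()
E
python3 -m pendant '[{"claw":5,"tx":0,"ty":0.0005,"tz":0,"rx":0,"ry":0,"rz":0},{"claw":5,"tx":0,"ty":0.001,"tz":0,"rx":0,"ry":0,"rz":0},{"claw":5,"tx":0,"ty":0.0015,"tz":0,"rx":0,"ry":0,"rz":0}]'
python3 - <<'E'
from h import *
blade()
E
```

```text
time: 11.83
tool_pos: [0.492, 0.1343, 0.1346]
ee_rot: [-3.141, 0.0, 1.221]
force: [-2.0, 0.7, 0.1]
width: 0.178
t 11.83 blade corker mm -5.15 0.2 tipz 63.02 rot [-3.1406e+00  2.0000e-04  1.2207e+00] Fx,Fy,Fz -2.14 -0.05 0.13 w 0.178
time: 12.08
tool_pos: [0.4933, 0.1338, 0.1347]
ee_rot: [-3.14, 0.0, 1.221]
force: [-2.3, 0.3, 0.2]
width: 0.177
t 12.08 blade corker mm -3.73 0.21 tipz 63.05 rot [-3.1404e+00  1.0000e-04  1.2207e+00] Fx,Fy,Fz -2.25 -0.55 0.2 w 0.177
```

```bash
python3 -m pendant '[{"claw":5,"tx":0,"ty":0.0005,"tz":0,"rx":0,"ry":0,"rz":0},{"claw":5,"tx":0,"ty":0.001,"tz":0,"rx":0,"ry":0,"rz":0},{"claw":5,"tx":0,"ty":0.0015,"tz":0,"rx":0,"ry":0,"rz":0}]' 
python3 -c 'from h import *;blade()'
```

```text
time: 12.33
tool_pos: [0.4947, 0.1333, 0.1347]
ee_rot: [-3.14, 0.0, 1.221]
force: [-4.2, 2.0, 0.3]
width: 0.174
t 12.33 blade corker mm -2.32 0.21 tipz 63.06 rot [-3.1402e+00  1.0000e-04  1.2208e+00] Fx,Fy,Fz -4.65 0.41 0.32 w 0.174
```

```bash
python3 -m pendant '[{"claw":5,"tx":0,"ty":0.0005,"tz":0,"rx":0,"ry":0,"rz":0},{"claw":5,"tx":0,"ty":0.001,"tz":0,"rx":0,"ry":0,"rz":0},{"claw":5,"tx":0,"ty":0.0015,"tz":0,"rx":0,"ry":0,"rz":0}]' 
python3 -c 'from h import *;blade()'
```

```text
time: 12.58
tool_pos: [0.4961, 0.1328, 0.1346]
ee_rot: [-3.14, 0.0, 1.221]
force: [-3.8, 0.6, 1.6]
width: 0.178
t 12.58 blade corker mm -0.86 0.21 tipz 63.04 rot [-3.1400e+00  1.0000e-04  1.2208e+00] Fx,Fy,Fz -3.73 -0.74 1.59 w 0.178
```

```bash
python3 -m pendant '[{"claw":5,"tx":0,"ty":0,"tz":0,"rx":0,"ry":0,"rz":0}]';python3 -c 'from h import *;blade()'
python3 -m pendant '[{"claw":5,"tx":0,"ty":0,"tz":0,"rx":0,"ry":0,"rz":0}]' >/dev/null;python3 -c 'from h import *;blade()'
python3 -m pendant '[{"claw":5,"tx":0,"ty":0.0004,"tz":0,"rx":0,"ry":0,"rz":0},{"claw":5,"tx":0,"ty":0.0008,"tz":0,"rx":0,"ry":0,"rz":0}]' >/dev/null
python3 -c 'from h import *;blade()'
```

```text
time: 12.67
tool_pos: [0.4961, 0.1328, 0.1346]
ee_rot: [-3.14, 0.0, 1.221]
force: [-2.9, 1.4, 2.4]
width: 0.176
t 12.67 blade corker mm -0.82 0.21 tipz 63.04 rot [-3.1400e+00  1.0000e-04  1.2208e+00] Fx,Fy,Fz -3.17 0.32 2.38 w 0.176
t 12.75 blade corker mm -0.81 0.21 tipz 63.05 rot [-3.1400e+00  1.0000e-04  1.2208e+00] Fx,Fy,Fz -3.81 -0.61 -0.2 w 0.176
t 12.92 blade corker mm -0.09 0.19 tipz 63.03 rot [-3.1398e+00  1.0000e-04  1.2208e+00] Fx,Fy,Fz -4.33 -0.28 1.46 w 0.177
```

```bash
python3 -m pendant '[{"claw":5,"tx":0,"ty":0.0004,"tz":0,"rx":0,"ry":0,"rz":0},{"claw":5,"tx":0,"ty":0.0008,"tz":0,"rx":0,"ry":0,"rz":0}]' >/dev/null;python3 -c 'from h import *;blade()'
python3 -m pendant '[{"claw":5,"tx":0,"ty":0,"tz":0,"rx":0,"ry":0,"rz":0}]' >/dev/null;python3 -c 'from h import *;blade()'
```

```text
t 13.08 blade corker mm 0.63 0.19 tipz 63.02 rot [-3.1396e+00  1.0000e-04  1.2209e+00] Fx,Fy,Fz -4.69 0.48 0.81 w 0.181
t 13.17 blade corker mm 0.64 0.18 tipz 62.99 rot [-3.1395e+00  1.0000e-04  1.2209e+00] Fx,Fy,Fz -3.49 -0.26 2.06 w 0.175
```

```bash
python3 -m pendant '[{"claw":5,"tx":0,"ty":0.0005,"tz":0,"rx":0,"ry":0,"rz":0},{"claw":5,"tx":0,"ty":0.001,"tz":0,"rx":0,"ry":0,"rz":0}]' >/dev/null;python3 -c 'from h import *;blade()'
python3 -m pendant '[{"claw":5,"tx":0,"ty":0,"tz":0,"rx":0,"ry":0,"rz":0}]' >/dev/null;python3 -c 'from h import *;blade()'
```

```text
t 13.33 blade corker mm 1.5 0.16 tipz 62.91 rot [-3.1392e+00  1.0000e-04  1.2209e+00] Fx,Fy,Fz -5.53 0.3 0.95 w 0.182
t 13.42 blade corker mm 1.51 0.18 tipz 62.91 rot [-3.1391e+00  1.0000e-04  1.2209e+00] Fx,Fy,Fz -4.35 0.46 1.34 w 0.179
```

```bash
python3 -m pendant '[{"claw":5,"tx":0,"ty":0.0005,"tz":0,"rx":0,"ry":0,"rz":0},{"claw":5,"tx":0,"ty":0.001,"tz":0,"rx":0,"ry":0,"rz":0}]' >/dev/null;python3 -c 'from h import *;blade()'
python3 -m pendant '[{"claw":5,"tx":0,"ty":0,"tz":0,"rx":0,"ry":0,"rz":0}]' >/dev/null;python3 -c 'from h import *;blade()'
```

```text
t 13.58 blade corker mm 2.34 0.16 tipz 62.84 rot [-3.1387e+00  1.0000e-04  1.2210e+00] Fx,Fy,Fz -6.11 0.23 0.72 w 0.176
t 13.67 blade corker mm 2.26 0.14 tipz 62.78 rot [-3.1384e+00  1.0000e-04  1.2210e+00] Fx,Fy,Fz -4.44 -0.67 1.93 w 0.177
```

Run:
```python
from h import *
blade();snap('side','s7');blade();snap('top','t7');blade()
a=load('s5')[0][160:235,280:350];b=load('s7')[0][160:235,280:350];c=load('t7')[0][160:235,225:315]
f=lambda x:cv2.resize(x,(380,400),interpolation=cv2.INTER_CUBIC)
cv2.imwrite('pics/z7.png',np.hstack([f(a),f(b)])[:,:,::-1]);cv2.imwrite('pics/z7t.png',f(c)[:,:,::-1])
```

```text
t 13.67 blade corker mm 2.26 0.14 tipz 62.78 rot [-3.1384e+00  1.0000e-04  1.2210e+00] Fx,Fy,Fz -4.44 -0.67 1.93 w 0.177
t 13.72 blade corker mm 2.28 0.15 tipz 62.79 rot [-3.1385e+00  1.0000e-04  1.2210e+00] Fx,Fy,Fz -5.1 0.55 1.89 w 0.177
t 13.77 blade corker mm 2.3 0.17 tipz 62.82 rot [-3.1386e+00  1.0000e-04  1.2210e+00] Fx,Fy,Fz -4.94 0.18 0.65 w 0.178
```

View pics/z7.png

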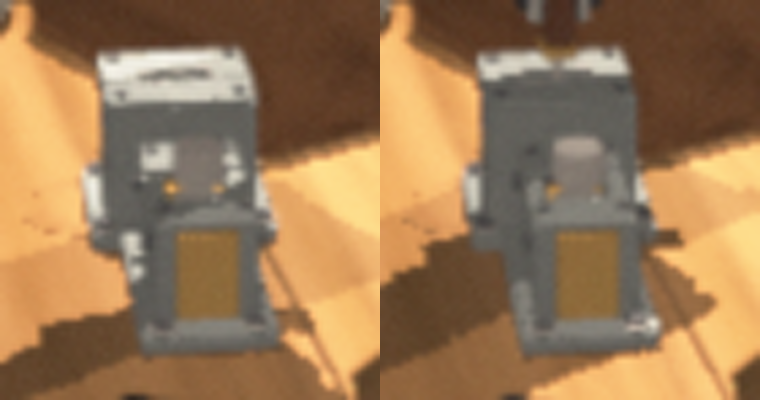

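View pics/z7t.png

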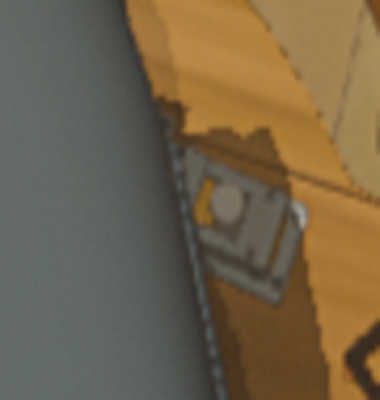

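```bash
cat > hold.py <<'E'
from h import *
blade()
E
python3 -m pendant '[{"claw":5,"tx":0,"ty":0.0005,"tz":0,"rx":0,"ry":0,"rz":0}]' >/dev/null;python3 hold.py
python3 -m pendant '[{"claw":5,"tx":0,"ty":0.0003,"tz":0,"rx":0,"ry":0,"rz":0}]' >/dev/null;python3 hold.py
python3 -m pendant '[{"claw":5,"tx":0,"ty":0.0002,"tz":0,"rx":0,"ry":0,"rz":0}]' >/dev/null;python3 hold.py
python3 -m pendant '[{"claw":5,"tx":0,"ty":0.0001,"tz":0,"rx":0,"ry":0,"rz":0}]' >/dev/null;python3 hold.py
```

```text
t 13.85 blade corker mm 2.6 0.15 tipz 62.78 rot [-3.1383e+00  1.0000e-04  1.2211e+00] Fx,Fy,Fz -6.52 0.32 0.95 w 0.177
t 13.93 blade corker mm 2.71 0.14 tipz 62.73 rot [-3.1379e+00  1.0000e-04  1.2212e+00] Fx,Fy,Fz -5.51 0.36 1.97 w 0.175
t 14.02 blade corker mm 2.73 0.14 tipz 62.71 rot [-3.1375e+00  1.0000e-04  1.2212e+00] Fx,Fy,Fz -5.34 -0.36 2.77 w 0.178
t 14.1 blade corker mm 2.73 0.18 tipz 62.71 rot [-3.1373 -0.      1.2213] Fx,Fy,Fz -5.87 -0.86 1.82 w 0.182
```

```bash
python3 -m pendant '[{"claw":5,"tx":0,"ty":0.0004,"tz":0,"rx":0,"ry":0,"rz":0}]' >/dev/null;python3 hold.py
python3 -m pendant '[{"claw":5,"tx":0,"ty":0.0003,"tz":0,"rx":0,"ry":0,"rz":0}]' >/dev/null;python3 hold.py
python3 -m pendant '[{"claw":5,"tx":0,"ty":0.0002,"tz":0,"rx":0,"ry":0,"rz":0}]' >/dev/null;python3 hold.py
python3 -m pendant '[{"claw":5,"tx":0,"ty":0.0002,"tz":0,"rx":0,"ry":0,"rz":0}]' >/dev/null;python3 hold.py
```

```text
t 14.18 blade corker mm 2.91 0.15 tipz 62.71 rot [-3.137  -0.      1.2213] Fx,Fy,Fz -6.48 0.12 2.03 w 0.182
t 14.27 blade corker mm 3.0 0.16 tipz 62.68 rot [-3.1366e+00 -1.0000e-04  1.2215e+00] Fx,Fy,Fz -5.44 0.96 0.99 w 0.181
t 14.35 blade corker mm 2.98 0.15 tipz 62.67 rot [-3.1362e+00 -1.0000e-04  1.2215e+00] Fx,Fy,Fz -5.86 0.14 3.1 w 0.182
t 14.43 blade corker mm 2.98 0.18 tipz 62.67 rot [-3.1358e+00 -1.0000e-04  1.2216e+00] Fx,Fy,Fz -6.53 -0.16 3.0 w 0.178
```

```bash
python3 -m pendant '[{"claw":5,"tx":0,"ty":0.0005,"tz":0,"rx":0,"ry":0,"rz":0}]' >/dev/null;python3 hold.py
python3 -m pendant '[{"claw":5,"tx":0,"ty":0.0003,"tz":0,"rx":0,"ry":0,"rz":0}]' >/dev/null;python3 hold.py
python3 -m pendant '[{"claw":5,"tx":0,"ty":0.0002,"tz":0,"rx":0,"ry":0,"rz":0}]' >/dev/null;python3 hold.py
python3 -m pendant '[{"claw":5,"tx":0,"ty":0.0002,"tz":0,"rx":0,"ry":0,"rz":0}]' >/dev/null;python3 hold.py
```

```text
t 14.52 blade corker mm 3.22 0.17 tipz 62.65 rot [-3.1354e+00 -2.0000e-04  1.2217e+00] Fx,Fy,Fz -5.92 0.18 1.81 w 0.182
t 14.6 blade corker mm 3.27 0.14 tipz 62.62 rot [-3.1349e+00 -2.0000e-04  1.2218e+00] Fx,Fy,Fz -6.65 0.54 3.4 w 0.179
t 14.68 blade corker mm 3.24 0.15 tipz 62.61 rot [-3.1345e+00 -2.0000e-04  1.2219e+00] Fx,Fy,Fz -5.36 0.04 2.61 w 0.176
t 14.77 blade corker mm 3.25 0.16 tipz 62.62 rot [-3.1341e+00 -3.0000e-04  1.2219e+00] Fx,Fy,Fz -6.98 0.64 2.31 w 0.178
```

```bash
python3 -m pendant '[{"claw":5,"tx":0,"ty":0.0006,"tz":0,"rx":0,"ry":0,"rz":0}]' >/dev/null;python3 hold.py
python3 -m pendant '[{"claw":5,"tx":0,"ty":0.0003,"tz":0,"rx":0,"ry":0,"rz":0}]' >/dev/null;python3 hold.py
python3 -m pendant '[{"claw":5,"tx":0,"ty":0.0003,"tz":0,"rx":0,"ry":0,"rz":0}]' >/dev/null;python3 hold.py
python3 -m pendant '[{"claw":5,"tx":0,"ty":0.0003,"tz":0,"rx":0,"ry":0,"rz":0}]' >/dev/null;python3 hold.py
```

```text
t 14.85 blade corker mm 3.54 0.14 tipz 62.59 rot [-3.1336e+00 -3.0000e-04  1.2221e+00] Fx,Fy,Fz -5.91 -0.4 2.44 w 0.176
t 14.93 blade corker mm 3.61 0.14 tipz 62.58 rot [-3.1332e+00 -4.0000e-04  1.2221e+00] Fx,Fy,Fz -7.2 0.03 2.89 w 0.177
t 15.02 blade corker mm 3.62 0.16 tipz 62.55 rot [-3.1326e+00 -4.0000e-04  1.2223e+00] Fx,Fy,Fz -7.6 0.51 2.49 w 0.18
t 15.1 blade corker mm 3.62 0.15 tipz 62.52 rot [-3.1321e+00 -4.0000e-04  1.2223e+00] Fx,Fy,Fz -6.08 0.03 2.91 w 0.18
```

Steady at about 6.9 N and rising with travel, so the jaw is tight. I'll back off and lift out.

```bash
python3 -m pendant '[{"claw":5,"tx":0,"ty":-0.0015,"tz":0,"rx":0,"ry":0,"rz":0},{"claw":5,"tx":0,"ty":-0.003,"tz":0,"rx":0,"ry":0,"rz":0},{"claw":5,"tx":0,"ty":-0.003,"tz":-0.003,"rx":-0.004,"ry":0,"rz":0},{"claw":5,"tx":0,"ty":-0.003,"tz":-0.008,"rx":-0.008,"ry":0,"rz":0},{"claw":5,"tx":0,"ty":-0.003,"tz":-0.014,"rx":-0.009,"ry":0,"rz":0.001}]'
python3 hold.py
python3 -c 'from h import *;to(0,-68,198)'
```

```text
time: 15.52
tool_pos: [0.4981, 0.1319, 0.1487]
ee_rot: [3.141, -0.0, 1.221]
force: [0.1, -0.7, -0.9]
width: 0.177
t 15.52 blade corker mm 1.53 0.07 tipz 77.06 rot [ 3.1414e+00 -3.0000e-04  1.2213e+00] Fx,Fy,Fz 0.3 -0.61 -0.86 w 0.177
shift [-0.068  -0.0015 -0.121 ] rot [ 0.0002 -0.0003  0.0005] rows>= 3.3
```

```bash
python3 -m pendant '[{"claw":5,"tx":0,"ty":0,"tz":-0.02,"rx":0,"ry":0,"rz":0},{"claw":5,"tx":0,"ty":0,"tz":-0.05,"rx":0,"ry":0,"rz":0},{"claw":5,"tx":-0.02,"ty":0,"tz":-0.085,"rx":0,"ry":0,"rz":0},{"claw":5,"tx":-0.055,"ty":0,"tz":-0.105,"rx":0,"ry":0,"rz":0},{"claw":5,"tx":-0.095,"ty":0,"tz":-0.11,"rx":0,"ry":0,"rz":0}]'
python3 -m pendant '[{"claw":5,"tx":-0.03,"ty":0,"tz":0,"rx":0,"ry":0,"rz":0},{"claw":5,"tx":-0.06,"ty":0,"tz":0,"rx":0,"ry":0,"rz":0},{"claw":5,"tx":-0.065,"ty":0,"tz":0,"rx":0,"ry":0,"rz":0},{"claw":5,"tx":-0.065,"ty":0,"tz":0,"rx":0,"ry":0,"rz":0}]'
python3 - <<'E'
from h import *
blade();snap('wrist','w8');blade()
im=load('w8')[0]
cv2.imwrite('pics/z8.png',cv2.resize(im[60:240,240:380],None,fx=4.2,fy=3.3,interpolation=cv2.INTER_CUBIC)[:,:,::-1])
E
```

```text
time: 15.93
tool_pos: [0.4668, 0.0426, 0.2627]
ee_rot: [3.136, -0.003, 1.224]
force: [1.0, -1.2, 0.0]
width: 0.178
time: 16.27
tool_pos: [0.4444, -0.0199, 0.2634]
ee_rot: [3.135, -0.003, 1.221]
force: [0.1, 0.3, -1.3]
width: 0.177
t 16.27 blade corker mm 3.62 -160.74 tipz 191.85 rot [ 3.1346e+00 -2.9000e-03  1.2209e+00] Fx,Fy,Fz -0.02 0.3 -1.31 w 0.177
t 16.32 blade corker mm 3.66 -159.63 tipz 191.58 rot [ 3.1349e+00 -3.1000e-03  1.2219e+00] Fx,Fy,Fz 0.89 0.4 -0.29 w 0.181
```

View pics/w8.png

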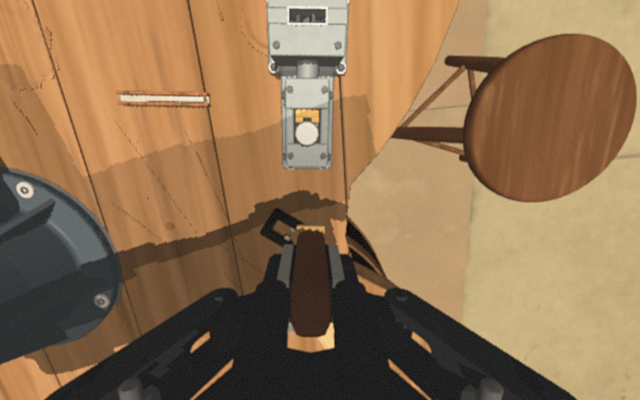

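View pics/z8.png

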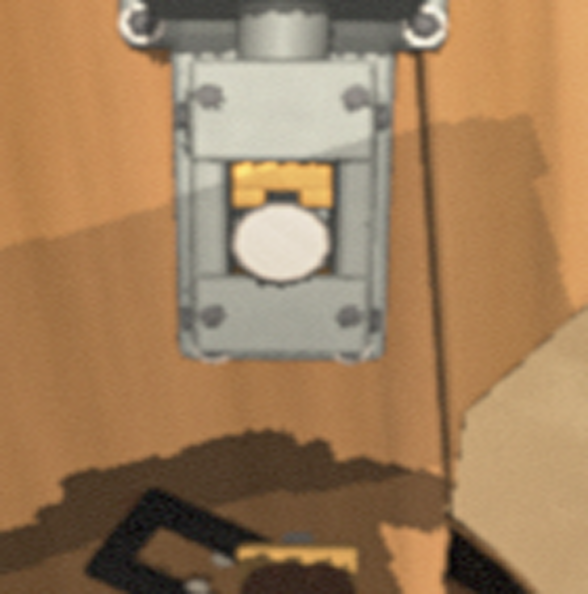

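Run:
```python
from h import *
np.set_printoptions(precision=1,suppress=True,linewidth=170)
im,d,K,V=load('w8');w=world('w8')
box=w[105:150,288:325]; rgb=im[105:150,288:325].astype(int)
q=(box[...,:2]-S)*1000; X=q@EX;Y=q@EY;Z=box[...,2]*1000
brass=(rgb[...,0]-rgb[...,2]>70)
print('brass',brass.sum()); 
for m,n in ((brass,'brass'),):
    for x0 in range(-14,16,3):
        t=m&(abs(X-x0)<1.5)&(Z>30)
        if t.sum(): print(x0,t.sum(),'Y',np.nanpercentile(Y[t],[2,50,98]),'Z',np.nanpercentile(Z[t],[2,50,98]))
pl=(Z>67)&(Z<80)&(abs(X)<16)
print('head',pl.sum(),cv2.minEnclosingCircle(np.stack([X[pl],Y[pl]],1).astype(np.float32)),np.median(Z[pl]))
print(rect('w8',(275,70,340,172),.05,.068).shape)
```

```text
brass 285
-14 21 Y [-93.4 -86.5 -81.4] Z [51.1 52.5 54.5]
-11 29 Y [-93.9 -86.5 -80.4] Z [51.6 53.2 54.6]
-8 41 Y [-93.9 -86.6 -80.3] Z [51.9 53.2 54.6]
-5 31 Y [-92.2 -85.5 -80.3] Z [51.8 53.3 54.9]
-2 27 Y [-88.6 -84.5 -80.3] Z [52.  53.4 54.2]
1 18 Y [-88.6 -84.5 -80.3] Z [52.2 53.1 54.7]
4 34 Y [-93.2 -86.5 -81. ] Z [52.  53.2 54.7]
7 41 Y [-93.9 -87.6 -80.3] Z [52.4 53.3 54.3]
10 39 Y [-93.9 -87.6 -81.3] Z [51.3 53.  54.6]
head 0 ((0.0, 0.0), 0.0) nan
3560 c [464.7  46.9] size [101.1  53.7] ang 69.27 zmed 0.0626 zmax 0.067 mean [0.5 0.  0.1]
(3560, 3)
  return _methods._mean(a, axis=axis, dtype=dtype,
  ret = ret.dtype.type(ret / rcount)
```

Run:
```python
from h import *
np.set_printoptions(precision=1,suppress=True,linewidth=170)
im,d,K,V=load('w8');w=world('w8')
def an(tag,b):
    w=world(tag);im=load(tag)[0]
    q=(w[...,:2]-S)*1000;X=q@EX;Y=q@EY;Z=w[...,2]*1000
    m=np.zeros(Z.shape,bool);m[b[1]:b[3],b[0]:b[2]]=1
    pl=m&(abs(X)<20)&(Y<-85)&(Y>-130)&(Z>68)
    print(tag,'head',pl.sum(),'Z',np.median(Z[pl]),Z[pl].max(),'c',cv2.minEnclosingCircle(np.stack([X[pl],Y[pl]],1).astype(np.float32)),np.mean(X[pl]),np.mean(Y[pl]))
    br=m&(im[...,0].astype(int)-im[...,2]>70)&(Z>45)&(Z<58)
    print('brass Y',np.percentile(Y[br],[1,5,50,95,99]) if br.sum() else None)
an('w8',(280,100,330,160)); an('top0',(260,180,300,212)); an('t7',(225,180,300,212))
```

```text
w8 head 472 Z 84.30474285656916 86.82796284406768 c ((-0.8714293837547302, -104.47240447998047), 12.293741226196289) -0.9076960776686698 -104.31283657219295
brass Y [-93.9 -92.8 -86.5 -80.3 -80.3]
top0 head 60 Z 83.11133580329178 87.34581885881742 c ((6.585408687591553, -110.34651947021484), 21.29314613342285) -0.32817798431140627 -104.6269742239592
brass Y [-85.9 -85.7 -83.  -80.3 -79.8]
t7 head 62 Z 84.42229636598486 91.00530756687863 c ((-0.013745170086622238, -115.55081939697266), 21.985496520996094) -0.9360388721664887 -106.60479226567689
brass Y [-91.8 -91.1 -84.8 -81.1 -80.9]
```

The lips moved about 8 mm (Y −86 to −94 mm) and now stand about 10 mm from the plug's centre at −104.4, which means they are in contact. The plug hasn't moved. Next I'll return the spoon.

Run:
```python
from h import *
np.set_printoptions(precision=2,suppress=True,linewidth=160)
p=[0.4444,-.0199,0.2634];rpy=[3.1346,-.0029,1.2209]
w=world('w8'); r=R.from_euler('xyz',rpy)
q=r.inv().apply((w[215:352,285:340].reshape(-1,3)-np.array(p)))*1000
q=q[~np.isnan(q[:,0])]
for z0 in range(-18,42,12):
    t=q[(abs(q[:,1])<6)&(q[:,2]>=z0)&(q[:,2]<z0+12)&(abs(q[:,0])<25)]
    print(z0+6,len(t),'x',np.percentile(t[:,0],[10,50,90]))
t=q[(q[:,2]<-22)&(q[:,2]>-30)&(abs(q[:,1])<10)&(abs(q[:,0])<20)]
print(np.percentile(t,[2,50,98],axis=0))
delta([.4054,-.2516,.22],1.766)
```

```text
-12 431 x [11.31 12.41 12.95]
0 326 x [11.25 12.47 12.93]
12 255 x [11.29 12.4  12.91]
24 193 x [11.38 12.39 12.89]
36 198 x [10.64 12.23 13.12]
[[ -8.99  -8.   -26.56]
 [  2.56  -0.95 -23.96]
 [ 11.6    8.61 -22.13]]
shift [-0.23  0.04  0.04] rot [ 0.01 -0.   -0.54] rows>= 5.8
```

```bash
python3 -m pendant '[{"claw":5,"tx":-0.025,"ty":0.004,"tz":0,"rx":0.002,"ry":0,"rz":-0.08},{"claw":5,"tx":-0.06,"ty":0.01,"tz":0,"rx":0.004,"ry":0,"rz":-0.18},{"claw":5,"tx":-0.1,"ty":0.017,"tz":0,"rx":0.006,"ry":0,"rz":-0.29},{"claw":5,"tx":-0.14,"ty":0.024,"tz":0.01,"rx":0.006,"ry":0,"rz":-0.4},{"claw":5,"tx":-0.175,"ty":0.03,"tz":0.02,"rx":0.006,"ry":0,"rz":-0.5}]'
python3 -c 'from h import *;st();delta([.4054,-.2516,.15],1.766)'
```

```text
time: 16.73
tool_pos: [0.4158, -0.1864, 0.2455]
ee_rot: [3.139, -0.0, 1.718]
force: [1.7, 0.5, -1.2]
width: 0.178
t 16.73 pos [ 0.4158 -0.1864  0.2455] rot [ 3.1385e+00 -4.0000e-04  1.7180e+00] F [ 1.74  0.47 -1.21] T [-0.01 -0.03 -0.02] w 0.178
shift [-0.0631 -0.0201  0.0954] rot [ 0.0031 -0.0003 -0.0481] rows>= 2.8
```

```bash
python3 -m pendant '[{"claw":5,"tx":-0.022,"ty":-0.007,"tz":0.02,"rx":0.001,"ry":0,"rz":-0.02},{"claw":5,"tx":-0.045,"ty":-0.014,"tz":0.04,"rx":0.002,"ry":0,"rz":-0.04},{"claw":5,"tx":-0.063,"ty":-0.02,"tz":0.06,"rx":0.003,"ry":0,"rz":-0.048},{"claw":5,"tx":-0.063,"ty":-0.02,"tz":0.085,"rx":0.003,"ry":0,"rz":-0.048},{"claw":5,"tx":-0.063,"ty":-0.02,"tz":0.095,"rx":0.003,"ry":0,"rz":-0.048}]'
python3 - <<'E'
from h import *
snap('wrist','w9');st();delta([.4054,-.2516,.12],1.766)
rect('w9',(240,100,400,330),.034,.046)
E
```

```text
time: 17.15
tool_pos: [0.4052, -0.251, 0.1477]
ee_rot: [-3.14, -0.003, 1.766]
force: [-1.3, 1.4, -1.3]
width: 0.177
t 17.2 pos [ 0.4048 -0.2502  0.1472] rot [-3.1385 -0.0036  1.7663] F [-0.23  0.56 -3.86] T [ 0.06  0.09 -0.02] w 0.177
shift [-0.0016  0.0004  0.0272] rot [-0.0031 -0.0036  0.0003] rows>= 0.7
5088 c [ 400.5 -227. ] size [ 60.2 125.6] ang 11.24 zmed 0.04 zmax 0.0427 mean [ 0.4053 -0.2362  0.0396]
```

View pics/w9.png

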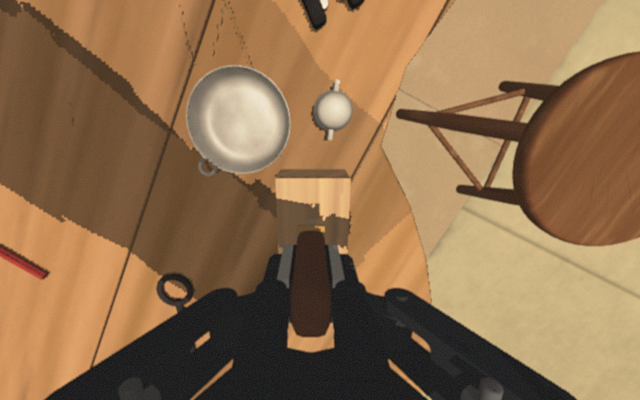

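```bash
python3 -m pendant '[{"claw":5,"tx":-0.0016,"ty":0.0004,"tz":0.01,"rx":-0.003,"ry":-0.004,"rz":0},{"claw":5,"tx":-0.0016,"ty":0.0004,"tz":0.02,"rx":-0.003,"ry":-0.004,"rz":0},{"claw":5,"tx":-0.0016,"ty":0.0004,"tz":0.026,"rx":-0.003,"ry":-0.004,"rz":0},{"claw":5,"tx":-0.0016,"ty":0.0004,"tz":0.026,"rx":-0.003,"ry":-0.004,"rz":0}]'
python3 -c 'from h import *;st();delta([.4054,-.2516,.09],1.766)'
```

```text
time: 17.53
tool_pos: [0.4054, -0.2508, 0.1206]
ee_rot: [-3.141, -0.0, 1.767]
force: [-1.4, -0.0, -0.8]
width: 0.182
t 17.53 pos [ 0.4054 -0.2508  0.1206] rot [-3.1407e+00 -4.0000e-04  1.7674e+00] F [-1.43 -0.01 -0.78] T [ 0.03 -0.   -0.03] w 0.182
shift [-0.0008 -0.0002  0.0306] rot [-0.0009 -0.0004  0.0014] rows>= 0.7
```

```bash
python3 -m pendant '[{"claw":5,"tx":-0.0008,"ty":-0.0002,"tz":0.006,"rx":0,"ry":0,"rz":0},{"claw":5,"tx":-0.0008,"ty":-0.0002,"tz":0.013,"rx":0,"ry":0,"rz":0},{"claw":5,"tx":-0.0008,"ty":-0.0002,"tz":0.02,"rx":0,"ry":0,"rz":0},{"claw":5,"tx":-0.0008,"ty":-0.0002,"tz":0.026,"rx":0,"ry":0,"rz":0},{"claw":5,"tx":-0.0008,"ty":-0.0002,"tz":0.03,"rx":0,"ry":0,"rz":0}]'
python3 -c 'from h import *;st();delta([.4054,-.2516,.0836],1.766)'
```

```text
time: 17.95
tool_pos: [0.4051, -0.2515, 0.0898]
ee_rot: [-3.14, -0.001, 1.767]
force: [0.0, 0.1, -0.9]
width: 0.173
t 17.95 pos [ 0.4051 -0.2515  0.0898] rot [-3.1403e+00 -9.0000e-04  1.7672e+00] F [ 0.02  0.13 -0.92] T [-0.01  0.02  0.  ] w 0.173
shift [-0.0002  0.0002  0.0062] rot [-0.0013 -0.0009  0.0012] rows>= 0.1
```

```bash
python3 -m pendant '[{"claw":5,"tx":0,"ty":0.0002,"tz":0.0015,"rx":-0.001,"ry":-0.001,"rz":0.001},{"claw":5,"tx":0,"ty":0.0002,"tz":0.003,"rx":-0.001,"ry":-0.001,"rz":0.001},{"claw":5,"tx":0,"ty":0.0002,"tz":0.0045,"rx":-0.001,"ry":-0.001,"rz":0.001},{"claw":5,"tx":0,"ty":0.0002,"tz":0.0055,"rx":-0.001,"ry":-0.001,"rz":0.001},{"claw":5,"tx":0,"ty":0.0002,"tz":0.006,"rx":-0.001,"ry":-0.001,"rz":0.001}]'
python3 -c 'from h import *;st()'
```

```text
time: 18.37
tool_pos: [0.4054, -0.2515, 0.0838]
ee_rot: [-3.141, 0.0, 1.766]
force: [0.5, 0.2, -1.0]
width: 0.177
t 18.37 pos [ 0.4054 -0.2515  0.0838] rot [-3.1414e+00  3.0000e-04  1.7662e+00] F [ 0.54  0.18 -0.97] T [ 0.01 -0.05  0.04] w 0.177
```

```bash
python3 -m pendant '[{"claw":5,"tx":0,"ty":0,"tz":0.0005,"rx":0,"ry":0,"rz":0},{"claw":5,"tx":0,"ty":0,"tz":0.001,"rx":0,"ry":0,"rz":0}]'
python3 -c 'from h import *;st()'
```

```text
time: 18.53
tool_pos: [0.4055, -0.2516, 0.0836]
ee_rot: [3.141, 0.001, 1.766]
force: [-8.0, 4.5, 25.3]
width: 0.18
t 18.53 pos [ 0.4055 -0.2516  0.0836] rot [3.1413e+00 7.0000e-04 1.7662e+00] F [-7.97  4.49 25.27] T [1.03 1.74 0.02] w 0.18
```

```bash
python3 -m pendant '[{"claw":5,"tx":0,"ty":0,"tz":0,"rx":0,"ry":0,"rz":0},{"claw":5,"tx":0,"ty":0,"tz":0,"rx":0,"ry":0,"rz":0}]'
python3 -m pendant '[{"claw":25,"tx":0,"ty":0,"tz":0,"rx":0,"ry":0,"rz":0},{"claw":40,"tx":0,"ty":0,"tz":0,"rx":0,"ry":0,"rz":0},{"claw":50,"tx":0,"ty":0,"tz":0,"rx":0,"ry":0,"rz":0},{"claw":50,"tx":0,"ty":0,"tz":0,"rx":0,"ry":0,"rz":0}]'
python3 -c 'from h import *;st()'
```

```text
time: 18.7
tool_pos: [0.4057, -0.2517, 0.0839]
ee_rot: [3.141, 0.001, 1.766]
force: [-0.1, 0.6, -0.2]
width: 0.181
time: 19.03
tool_pos: [0.4057, -0.2517, 0.0838]
ee_rot: [3.141, 0.001, 1.766]
force: [-0.0, -0.7, -0.1]
width: 0.501
t 19.03 pos [ 0.4057 -0.2517  0.0838] rot [3.1409e+00 1.2000e-03 1.7662e+00] F [-0.02 -0.7  -0.06] T [-0.03  0.01  0.05] w 0.501
```

Released. Now I'll lift clear and step back for a check view.

```bash
python3 -m pendant '[{"claw":50,"tx":0,"ty":0,"tz":-0.02,"rx":0,"ry":0,"rz":0},{"claw":50,"tx":0,"ty":0,"tz":-0.05,"rx":0,"ry":0,"rz":0},{"claw":50,"tx":0,"ty":0,"tz":-0.09,"rx":0,"ry":0,"rz":0},{"claw":50,"tx":0,"ty":0,"tz":-0.13,"rx":0,"ry":0,"rz":0},{"claw":50,"tx":-0.03,"ty":0,"tz":-0.165,"rx":0,"ry":0,"rz":0}]'
python3 -m pendant '[{"claw":50,"tx":-0.02,"ty":-0.01,"tz":-0.01,"rx":0,"ry":0,"rz":0},{"claw":50,"tx":-0.025,"ty":-0.02,"tz":-0.02,"rx":0,"ry":0,"rz":0},{"claw":50,"tx":-0.025,"ty":-0.02,"tz":-0.02,"rx":0,"ry":0,"rz":0},{"claw":50,"tx":-0.025,"ty":-0.02,"tz":-0.02,"rx":0,"ry":0,"rz":0}]'
python3 - <<'E'
from h import *
st();snap('wrist','wa');snap('side','sa');snap('top','ta')
E
```

```text
time: 19.45
tool_pos: [0.4104, -0.2758, 0.2489]
ee_rot: [3.14, 0.001, 1.768]
force: [1.4, -1.1, 0.6]
width: 0.503
time: 19.78
tool_pos: [0.3952, -0.3042, 0.2685]
ee_rot: [3.14, 0.001, 1.767]
force: [0.3, -0.0, -0.4]
width: 0.498
t 19.78 pos [ 0.3952 -0.3042  0.2685] rot [3.1396e+00 9.0000e-04 1.7671e+00] F [ 0.33 -0.01 -0.35] T [ 0.01  0.02 -0.03] w 0.498
```

View pics/wa.png

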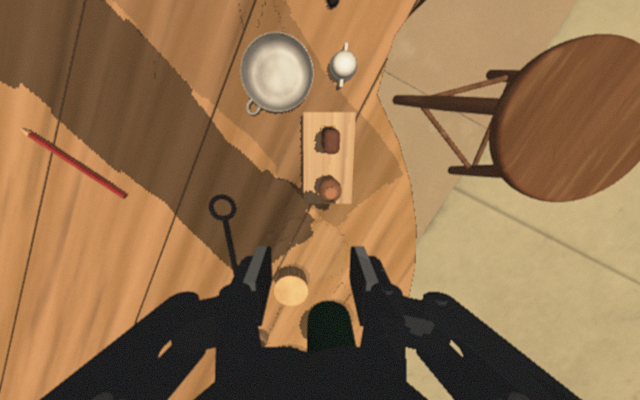

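View pics/sa.png

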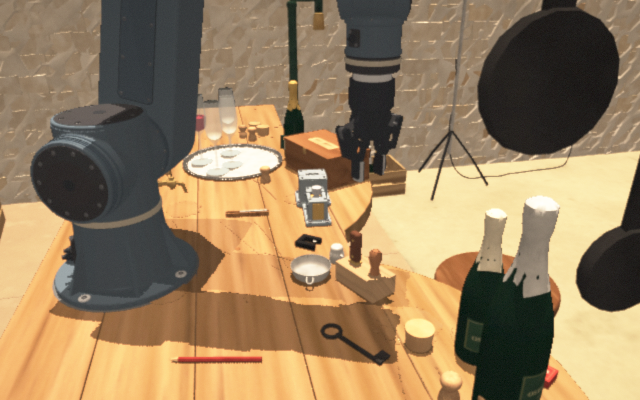

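View pics/ta.png

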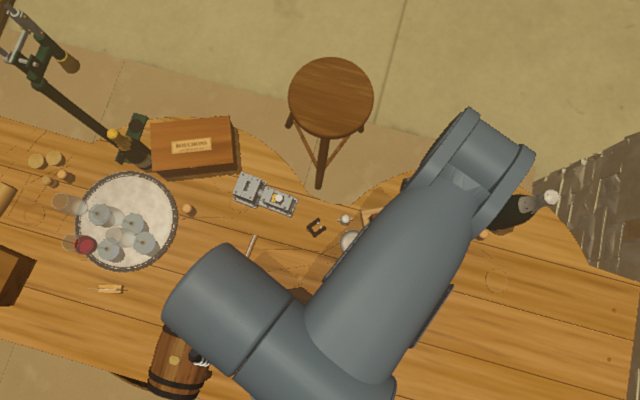

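Run:
```python
from h import *
rect('wa',(290,105,365,210),.034,.046)
rect('wa',(312,118,348,160),.06,.13)
rect('wa',(312,118,348,160),.102,.115)
rect('w2',(325,115,365,155),.102,.115)
w=world('ta');im=load('ta')[0]
q=(w[...,:2]-S)*1000;X=q@EX;Y=q@EY;Z=w[...,2]*1000
m=np.zeros(Z.shape,bool);m[180:212,255:300]=1
br=m&(im[...,0].astype(int)-im[...,2]>70)&(Z>45)&(Z<58);pl=m&(abs(X)<16)&(Y<-85)&(Y>-125)&(Z>72)
print('brass',np.percentile(Y[br],[2,98]),'plug',X[pl].mean(),Y[pl].mean())
cv2.imwrite('pics/za.png',cv2.resize(im[160:245,225:415],None,fx=4.2,fy=4.2,interpolation=cv2.INTER_CUBIC)[:,:,::-1])
```

```text
3592 c [ 410.7 -277.8] size [ 60.1 108.6] ang 11.29 zmed 0.0403 zmax 0.0459 mean [ 0.4091 -0.2726  0.0403]
444 c [ 403.5 -250.5] size [15.5 23.7] ang 12.73 zmed 0.1072 zmax 0.1099 mean [ 0.4028 -0.2496  0.1039]
388 c [ 403.5 -250.5] size [15.5 23.7] ang 12.73 zmed 0.1073 zmax 0.1099 mean [ 0.4036 -0.2502  0.107 ]
366 c [ 404.8 -251.2] size [14.9 23.7] ang 11.06 zmed 0.1073 zmax 0.1101 mean [ 0.4045 -0.2507  0.107 ]
brass [-92.99735024 -80.76464606] plug -0.7057827712799116 -104.55774129799192
```

View pics/za.png

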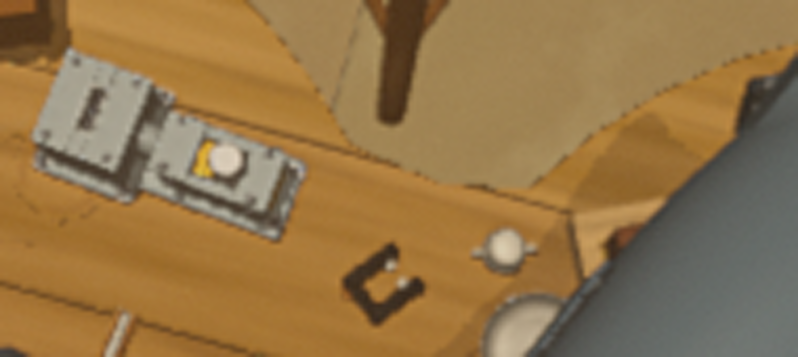

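```bash
python3 -c 'from h import *;print(close_job());st()'
```

```text
the job is handed in; nothing more can be done
None
the job is handed in; nothing more can be done
```

I notched the star wheel about two teeth in three strokes until it went tight, put the spoon back upright in its pocket, and handed the job in at about 20 s.

**Jaw:** I stopped at a steady push of about 6.9 N; the highest single reading was 7.6 N. In the pictures the lips had moved about 8 mm, from −86 to −94 mm on the corker's y axis. They now stand about 10 mm from the plug's centre, which fits contact. The plug did not move (−104.5 mm).

**Spoon:** It is fully home. Its top is at 107.3 mm, the same as before I took it. It stands within about 1.5 mm and 1.7° of its first pose, inside the pocket's play. Seating it pressed the block with about 25 N for a moment before I released it.

**Everything else:** In the last pictures the stopper, foil cutter, awl and cork look untouched. I judged that by eye and did not measure it. The gripper was clear of everything when I handed in.

**One check disagreed:** As the jaw took up, the force rose only about 1 to 1.7 N per mm of hand travel, not the 2.5 stated. I put this down to give in the grip and arm and to the blade pushing below the tooth tips. The force readings also scattered by about ±0.6 N, so the final push is known only to within that.

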